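# Pick a service kit from the shelf trays into the carrier, in shelf order

### The job

Move the four bare forklift parts from their cardboard trays on the grey rack into the four empty compartments of the blue kit carrier, one part to each compartment, in the same left-to-right order in which they stand on the rack, because the mechanic checks the kit off in that order. Set each part down upright on the compartment's floor without dropping it, and let go of them all.

Things in the scene. Friction and masses are not known exactly. Their poses are not given: they have to be found in the camera images.
- oil_filter_c (a point): Small spin-on oil filter: white painted can standing upright, 64 mm in diameter, 88 mm high, slightly domed fluted top, steel band at the foot; about 0.3 kg. This point is its centre, 44 mm above its foot; z is its axis, up.
- element_c (a point): Pleated hydraulic filter element: cream paper pleats between two bright steel end caps, standing upright, a dark bore in the top cap; 52 mm in diameter (over the caps, and to be gripped as such anywhere), 104 mm high, the tallest; about 0.16 kg. This point is its centre, 52 mm above its foot; z is its axis, up.
- strainer_c (a point): Tank suction strainer: bright metal mesh drum 46 mm in diameter and 74 mm high with a brass hexagon fitting (36 mm, 20 mm high) on top, 94 mm high in all; about 0.24 kg. This point is on its axis, 47 mm above its foot; z is its axis, up.
- solenoid_c (a point): Starter solenoid: dark steel can with a black cap, 50 mm in diameter and 76 mm high, with two 16 mm copper terminal studs on top (92 mm high in all); about 0.38 kg. This point is on its axis, 46 mm above its foot; z is its axis, up.
- tray_oil: Kraft cardboard shelf tray, 120 (x) x 84 (y) mm, open top, floor 4 mm, walls 3 mm thick and 25 mm high (front, -x side: 15 mm). Fixed on the rack. At the start the oil filter always stands in this tray; the four trays look alike, 88 mm apart, in an order that changes. Origin: centre of its underside; +y along the row, to the left as the robot sees it.
- tray_element: Kraft cardboard shelf tray, 120 (x) x 84 (y) mm, open top, floor 4 mm, walls 3 mm thick and 25 mm high (front, -x side: 15 mm). Fixed on the rack. At the start the pleated element always stands in this tray; the four trays look alike, 88 mm apart, in an order that changes. Origin: centre of its underside; +y along the row, to the left as the robot sees it.
- tray_strainer: Kraft cardboard shelf tray, 120 (x) x 84 (y) mm, open top, floor 4 mm, walls 3 mm thick and 25 mm high (front, -x side: 15 mm). Fixed on the rack. At the start the suction strainer always stands in this tray; the four trays look alike, 88 mm apart, in an order that changes. Origin: centre of its underside; +y along the row, to the left as the robot sees it.
- tray_solenoid: Kraft cardboard shelf tray, 120 (x) x 84 (y) mm, open top, floor 4 mm, walls 3 mm thick and 25 mm high (front, -x side: 15 mm). Fixed on the rack. At the start the solenoid always stands in this tray; the four trays look alike, 88 mm apart, in an order that changes. Origin: centre of its underside; +y along the row, to the left as the robot sees it.
- shelf_rack: Grey steel rack base, fixed, 364 (y) x 132 (x) mm, plate 5 mm, back upstand 30 mm high. The four trays stand in one row along its y, at y = -132, -44, +44, +132 mm; feet of parts in them are 9 mm above the worktop. Origin: row centre, on the worktop; +y left as the robot sees it, +x away from the robot (turned up to 7 deg). Tape roll and white box beyond its ends. Nearer or farther than the carrier.
- carrier: Blue plastic carrier, fixed, 444 x 92 mm, a row of five compartments along its y, each 84 x 84 mm inside, walls 4 mm thick, 30 mm high, floor 4 mm above the worktop. Empty ones centred at y = -132, -44, +44, +132 mm; the fifth, y = +220 (left end), is taken by a 58 x 58 x 72 mm carton. Origin: middle of the four, on the worktop; +y left as the robot sees it, +x away from it (turned up to 7 deg).
Not all that is in view belongs to the job. What is shaped like the part that bears oil_filter_c but red is not meant.

How it is judged:
By the outcome, as a careful person would: the job done as asked, in the order asked, and still so for the second after the job is handed in, with the robot touching nothing.
It also fails if it takes over 104 s, if anything falls off the work surface, if the arm or the gripper's body presses on something with over 40 N, if the wrist force passes 120 N, or if a joint passes its speed limit or range.

### The arm

A 6-joint arm with a two-finger parallel gripper is mounted at the origin on the work surface. World frame = base frame: x ahead of the robot, y to its left, z up, the work surface at z = 0. Lengths are in m, angles in rad, forces in N, time in s.
With the tool pointing down it reaches from about 0.3 to 0.85 m from the base axis. Payload 4.2 kg.
Tool frame: the origin (TCP) lies on the centre line of the jaws, within the pads' length; the fingertips stand 17 mm ahead of it and the grasp point (between the pads) lies 2 mm behind it (robot.nose_length is the distance from the TCP to the fingertips, in m); y points along the fingers, z is the direction in which the jaws open and shut, and the axes are right-handed (so a half turn about y gives the same grasp; the last joint's range is limited). The gripper opens to 91 mm and grips with 3 to 60 N. Pads are 32 mm wide; open, the fingers measure 118 mm over their backs; the gripper's body (76 mm by 178 mm) begins 60 mm behind the grasp point.
Start: joints at [-1.128, 0.32, 1.565, -0, 1.257, -0.02], TCP at [0.257, -0.515, 0.231] pointing down, gripper open.
Joint ranges: [-3.11, 3.11], [-0.84, 2.01], [0.21, 2.61], [-1.34, 4.49], [0.05, 2.63], [-2.56, 2.56]. Speed limits (rad/s): [2.57, 2.57, 3.14, 3.14, 3.14, 3.14].

### API

Orientations are given as a rotation vector (axis times angle).
In Python, from bench import robot gives the robot as it stands.
- The arm moves only by the tool play_rows, never from a script. Its argument "targets" is a list of rows, each an object of numbers: "tx", "ty", "tz": the shift along the tool's x, y, z in cm; "twist": the turn about the tool's y in degrees; "claw": the gripper command: -1 is shut, 1 is fully open, values between are in proportion. In form: [{"tx": .., "ty": .., "tz": .., "twist": .., "claw": ..}, ...]. A call has 1 to 8 rows; each row shifts and turns the pose as measured when the row begins, along the tool's axes as they then stand; what a row does not reach is not made up. A row lasts 1/12 s, in which the tool goes at most 41.7 mm and 7.16 degrees, less where a joint would pass 70% of its speed; a pose out of reach is approached as far as the arm can. A call is refused whole if a number of a shift passes 4.17 or a number of a turn 7.16, either way. A call with a gripper value outside its range is refused whole. The fingers move at their own pace and stop on an object; "grip_force" is the grip in N (left out, the last holds). Time passes only in rows, so rows that do not move let the fingers close. It gives the time, the measured TCP pose, the force and the opening at its end, in the units of the state.
- robot.get_state(): the state, without advancing time (a new reading comes with each control period).
- robot.get_image(name): name is "scene" or "side" or "wrist"; returns the picture (400x640x3 uint8, blue, green, red); there is no depth.
- robot.camera_params(name): a dict with "mtx" (3x3 intrinsics, pixels), "distortion" ([k1, k2, p1, p2, k3] as OpenCV has them; the pictures are not rectified), "rvec" (rotation vector, rad) and "tvec" (3), from world to camera coordinates, as OpenCV has them; the wrist camera has in their place "T_tool_cam" (4x4, takes a point from camera to tool coordinates, whose origin is the TCP and whose axes are the tool frame's). Camera axes: x right, y down, z forward; pixel columns grow to the right and rows downward; lengths in m; the calibration is good to about 2 mm. A picture is of the moment at which its call begins: read the wrist's pose just before it. camera_params takes no time and is no camera call.
- robot.sign_off(): hands the job in, once; it reports no verdict.
Trained networks look in the newest picture that a camera, given by its name, has taken for a name from the list of things; names that differ only in an ending like _2 or _b are one class to them, and where a whole thing is asked for, a point or a joint stands for the part that bears it (a point fixed in the world has none). Each returns a list of dicts, best first, with "confidence" (0 to 1); they miss things now and then, are a little off and sometimes report something else, mostly with a low value. They report only what shows in the picture. A call takes as long as a camera call. They do not tell look-alikes from the thing itself.
- robot.spot_in(camera, label): "box" ([left, top, right, bottom] as shares, 0 to 1, of the picture: columns of its width, rows of its height, round what is visible of it).
- robot.tip_of(camera, label): "at" ([column, row] as shares, 0 to 1, of the picture: columns of its width, rows of its height: a listed point, or the origin of a listed thing).
The state is a dict: "time": time; "q": joint angles; "qd": joint speeds; "joint_torque": joint torques, N m; "position": TCP position; "tool_rot": TCP orientation; "ft_force": force on the tool from outside, world axes, zero at the start; "torque": the same for the moment, N m; "opening": finger opening in m.
Only numpy, scipy, OpenCV 4.12 (cv2) and the standard library are available. Lean on these libraries where they do the work, as an engineer would, in place of code of your own. Each camera call takes 0.05 s, during which the arm holds its last target. There are 200 camera calls.

## Working session

There is one attempt and no reset: what is moved stays moved. The work goes in short steps, Python scripts to look and compute and a tool call to move; the robot and the scene stay as the last step left them, time stands still between calls to the robot, and variables do not carry over. Pictures are saved under pics/ and viewed, about 12 in all and at most 16, crops included, and the job is handed in when it is done.

Besides the shell and the picture viewer there is one more tool, called after "Call:" as name([rows], argument=value, ...), one row to a line, values as JSON. play_rows: Moves the arm, as the interface text tells. Its arguments: {"type":"object","properties":{"targets":{"type":"array"},"grip_force":{"type":"number"}},"required":["targets"]}

```bash
mkdir -p pics; ls
cat > h.py <<'E'
import numpy as np, cv2
from bench import robot
from scipy.spatial.transform import Rotation as R
def snap(cam,name):
    s=robot.get_state(); im=robot.get_image(cam); cv2.imwrite(f'pics/{name}.png',im); return s,im
def ray(cam,px,s=None):
    p=robot.camera_params(cam); d=cv2.undistortPoints(np.array([[px]],float),np.array(p['mtx']),np.array(p['distortion']))[0,0]
    d=np.array([d[0],d[1],1.])
    if 'rvec' in p:
        M=R.from_rotvec(np.ravel(p['rvec'])).as_matrix(); return -M.T@np.ravel(p['tvec']),M.T@d
    T=np.array(p['T_tool_cam']); M=R.from_rotvec(s['tool_rot']).as_matrix()
    return np.array(s['position'])+M@T[:3,3], M@T[:3,:3]@d
def at_z(cam,px,z,s=None):
    o,d=ray(cam,px,s); return o+d*(z-o[2])/d[2]
def proj(cam,P,s=None):
    p=robot.camera_params(cam); P=np.atleast_2d(np.array(P,float))
    if 'rvec' in p: rv,tv=np.ravel(p['rvec']).astype(float),np.ravel(p['tvec']).astype(float)
    else:
        T=np.array(p['T_tool_cam']); W=np.eye(4); W[:3,:3]=R.from_rotvec(s['tool_rot']).as_matrix(); W[:3,3]=s['position']
        I=np.linalg.inv(W@T); rv=R.from_matrix(I[:3,:3]).as_rotvec(); tv=I[:3,3]
    return cv2.projectPoints(P,rv,tv,np.array(p['mtx']),np.array(p['distortion']))[0][:,0]
E
python3 - <<'E'
from h import *
np.set_printoptions(precision=3,suppress=True)
s=robot.get_state(); print(s['position'],s['tool_rot'],s['time']); print(R.from_rotvec(s['tool_rot']).as_matrix())
for c in ('scene','side'):
    snap(c,c+'0')
    for l,z in (('oil_filter_c',.053),('element_c',.061),('strainer_c',.056),('solenoid_c',.055),('carrier',0),('shelf_rack',0)):
        for d in robot.tip_of(c,l)[:3]:
            px=np.array(d['at'])*[640,400]; print(c,l,round(d['confidence'],2),px,at_z(c,px,z))
print(robot.camera_params('wrist')['T_tool_cam'])
E
```

```text
pics
[ 0.257 -0.514  0.23 ] [-0.463  1.966 -1.962] 0.0
[[-0.895 -0.001  0.446]
 [-0.446  0.002 -0.895]
 [-0.    -1.    -0.002]]
scene oil_filter_c 0.83 [217.792 216.32 ] [ 0.322 -0.212  0.053]
scene oil_filter_c 0.73 [284.416 215.6  ] [ 0.431 -0.108  0.053]
scene element_c 0.92 [341.824 185.4  ] [0.453 0.062 0.061]
scene strainer_c 0.65 [311.808 203.12 ] [ 0.446 -0.035  0.056]
scene strainer_c 0.39 [283.52 233.68] [ 0.48  -0.156  0.056]
scene solenoid_c 0.92 [369.92 176.08] [0.471 0.149 0.055]
scene carrier 0.77 [367.424 271.4  ] [ 0.65  -0.078  0.   ]
scene shelf_rack 0.73 [327.872 213.4  ] [0.449 0.016 0.   ]
side oil_filter_c 0.82 [283.904 238.8  ] [ 0.426 -0.113  0.053]
side oil_filter_c 0.56 [202.112 295.4  ] [ 0.305 -0.214  0.053]
side element_c 0.76 [291.008 182.6  ] [0.456 0.046 0.061]
side element_c 0.32 [290.624 199.8  ] [ 0.448 -0.015  0.061]
side strainer_c 0.74 [287.296 208.2  ] [ 0.44  -0.033  0.056]
side solenoid_c 0.67 [291.712 160.88 ] [0.468 0.147 0.055]
side solenoid_c 0.33 [290.112 177.   ] [0.457 0.078 0.055]
side carrier 0.76 [408.576 236.68 ] [ 0.657 -0.082 -0.   ]
[[-0.001  0.963  0.271 -0.077]
 [-0.    -0.271  0.963 -0.153]
 [ 1.     0.     0.001  0.   ]
 [ 0.     0.     0.     1.   ]]
```

View pics/scene0.png

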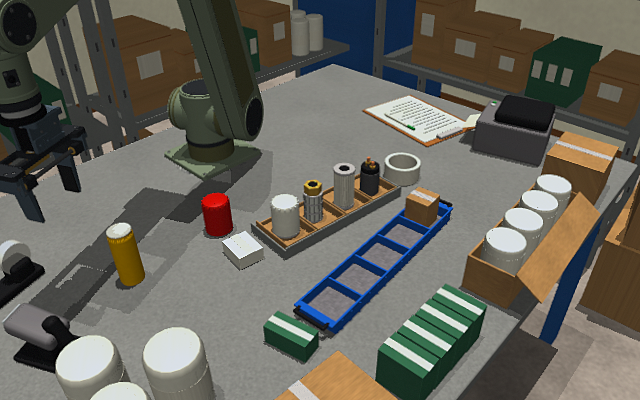

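View pics/side0.png

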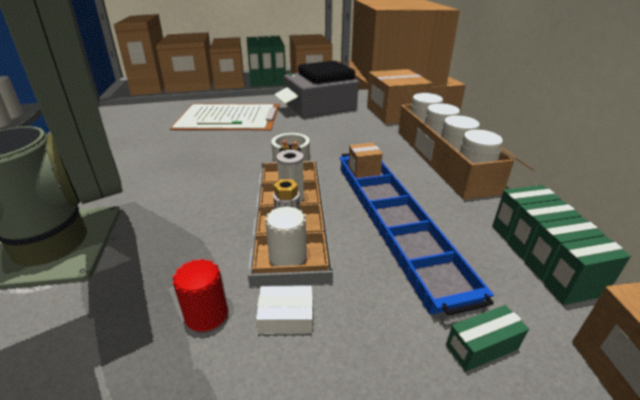

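The scene camera shows the parts left to right (robot's view): solenoid (370,176), element (342,185), strainer (312,203), white oil filter (285,215). The red decoy is at (217,216), and the carrier is farther out with its carton at the left end. The side camera agrees. Next I write a step planner and go to a viewpoint for the wrist camera.

```bash
cat >> h.py <<'E'
def yaw_of(s):
    M=R.from_rotvec(s['tool_rot']).as_matrix(); return np.degrees(np.arctan2(M[1,2],M[0,2]))
def plan(P,yaw,n=None,gain=1.0):
    """rows (rounded) that lead from the present pose to TCP P with tool z at world angle yaw (deg); even steps"""
    s=robot.get_state(); p=np.array(s['position']); D=np.array(P)-p; a0=yaw_of(s); da=(yaw-a0+90)%180-90
    n=n or int(max(np.ceil(np.linalg.norm(D)/.04),np.ceil(abs(da)/6.8),1)); out=[]
    for k in range(n):
        a=np.radians(a0+da*k/n); st=D/n*100; z=np.array([np.cos(a),np.sin(a)]); x=np.array([np.sin(a),-np.cos(a)])
        out.append([round(float(x@st[:2]),2),round(float(-st[2]),2),round(float(z@st[:2]),2),round(float(-da/n),1)])
    print('pos',np.round(p,4),'yaw',round(a0,2),'t',round(s['time'],2),'open',round(s['opening'],4),'n',n)
    for i,r in enumerate(out): print(i,'tx,ty,tz,twist',r)
E
python3 - <<'E'
from h import *
plan([.52,.03,.30],-6)
E
```

```text
pos [ 0.2567 -0.5145  0.231 ] yaw -63.48 t 0.7 open 0.0914 n 16
0 tx,ty,tz,twist [-2.99, -0.43, -2.31, -3.6]
1 tx,ty,tz,twist [-3.13, -0.43, -2.12, -3.6]
2 tx,ty,tz,twist [-3.26, -0.43, -1.92, -3.6]
3 tx,ty,tz,twist [-3.37, -0.43, -1.71, -3.6]
4 tx,ty,tz,twist [-3.47, -0.43, -1.5, -3.6]
5 tx,ty,tz,twist [-3.56, -0.43, -1.28, -3.6]
6 tx,ty,tz,twist [-3.63, -0.43, -1.05, -3.6]
7 tx,ty,tz,twist [-3.69, -0.43, -0.82, -3.6]
8 tx,ty,tz,twist [-3.73, -0.43, -0.59, -3.6]
9 tx,ty,tz,twist [-3.76, -0.43, -0.35, -3.6]
10 tx,ty,tz,twist [-3.78, -0.43, -0.12, -3.6]
11 tx,ty,tz,twist [-3.78, -0.43, 0.12, -3.6]
12 tx,ty,tz,twist [-3.76, -0.43, 0.36, -3.6]
13 tx,ty,tz,twist [-3.73, -0.43, 0.59, -3.6]
14 tx,ty,tz,twist [-3.69, -0.43, 0.83, -3.6]
15 tx,ty,tz,twist [-3.63, -0.43, 1.06, -3.6]
```

Call:
play_rows([
  {"tx": -3.0,"ty": -0.5,"tz": -2.3,"twist": -3.6,"claw": 1},
  {"tx": -3.1,"ty": -0.5,"tz": -2.1,"twist": -3.6,"claw": 1},
  {"tx": -3.3,"ty": -0.5,"tz": -1.9,"twist": -3.6,"claw": 1},
  {"tx": -3.4,"ty": -0.5,"tz": -1.7,"twist": -3.6,"claw": 1},
  {"tx": -3.5,"ty": -0.5,"tz": -1.5,"twist": -3.6,"claw": 1},
  {"tx": -3.6,"ty": -0.5,"tz": -1.3,"twist": -3.6,"claw": 1},
  {"tx": -3.6,"ty": -0.5,"tz": -1.0,"twist": -3.6,"claw": 1},
  {"tx": -3.7,"ty": -0.5,"tz": -0.8,"twist": -3.6,"claw": 1},
])

```text
time: 1.37
position: [0.3896, -0.2374, 0.2701]
tool_rot: [-0.867, 1.632, -1.635]
ft_force: [1.9, -0.9, -0.6]
opening: 0.0912
```

Call:
play_rows([
  {"tx": -3.7,"ty": -0.5,"tz": -0.6,"twist": -3.6,"claw": 1},
  {"tx": -3.8,"ty": -0.5,"tz": -0.4,"twist": -3.6,"claw": 1},
  {"tx": -3.8,"ty": -0.5,"tz": -0.1,"twist": -3.6,"claw": 1},
  {"tx": -3.8,"ty": -0.5,"tz": 0.1,"twist": -3.6,"claw": 1},
  {"tx": -3.8,"ty": -0.5,"tz": 0.4,"twist": -3.6,"claw": 1},
  {"tx": -3.7,"ty": -0.5,"tz": 0.6,"twist": -3.6,"claw": 1},
  {"tx": -3.7,"ty": -0.5,"tz": 0.8,"twist": -3.6,"claw": 1},
  {"tx": -3.6,"ty": -0.5,"tz": 1.1,"twist": -3.6,"claw": 1},
])

```text
time: 2.03
position: [0.5184, 0.0536, 0.314]
tool_rot: [-1.175, 1.252, -1.264]
ft_force: [0.7, -1.9, 0.3]
opening: 0.0913
```

Run:
```python
from h import *
plan([.55,.03,.32],-6)
```

```text
pos [0.5184 0.0536 0.314 ] yaw -3.83 t 2.03 open 0.0913 n 1
0 tx,ty,tz,twist [2.14, -0.6, 3.32, 2.2]
```

Call:
play_rows([
  {"tx": 1.0,"ty": -0.6,"tz": 3.3,"twist": 2.2,"claw": 1},
  {"tx": 0,"ty": 0,"tz": 0,"twist": 0,"claw": 1},
])

```text
time: 2.2
position: [0.5537, 0.0508, 0.3211]
tool_rot: [-1.157, 1.269, -1.281]
ft_force: [0.8, -0.3, 0.2]
opening: 0.0912
```

Run:
```python
from h import *
np.set_printoptions(precision=3,suppress=True)
s,im=snap('wrist','w1'); print(s['position'],yaw_of(s),R.from_rotvec(s['tool_rot']).as_matrix())
for l,z in (('oil_filter_c',.053),('element_c',.061),('strainer_c',.056),('solenoid_c',.055),('carrier',0),('shelf_rack',0)):
    for d in robot.tip_of('wrist',l)[:2]:
        px=np.array(d['at'])*[640,400]; print(l,round(d['confidence'],2),px,at_z('wrist',px,z,s))
```

```text
[0.554 0.051 0.321] -5.2527857240784686 [[-0.092  0.01   0.996]
 [-0.996 -0.001 -0.092]
 [-0.    -1.     0.01 ]]
oil_filter_c 0.97 [252.48 270.88] [ 0.433 -0.104  0.053]
element_c 0.82 [247.872 165.6  ] [0.454 0.062 0.061]
strainer_c 0.83 [247.488 222.2  ] [ 0.439 -0.022  0.056]
strainer_c 0.52 [247.808  96.   ] [0.467 0.153 0.056]
solenoid_c 0.68 [248.704  95.   ] [0.469 0.154 0.055]
carrier 0.65 [388.096 231.2  ] [ 0.657 -0.081  0.   ]
carrier 0.37 [253.696 271.   ] [ 0.419 -0.134  0.   ]
```

View pics/w1.png

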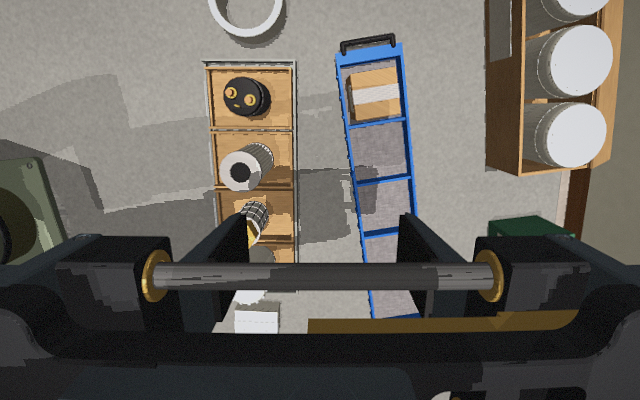

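The wrist view shows the rack column (solenoid 247,95; element 245,165; strainer 250,220) and the carrier from (370,50) to (395,300), with the carton at (375,95). I'll fit the carrier pose to the blue mask.

```bash
cat > fit.py <<'E'
from h import *
from scipy.optimize import minimize
def hull(cam,c,h,yaw,xy,z0,z1,s,img):
    C,S=np.cos(yaw),np.sin(yaw); P=[]
    for a in(-1,1):
        for b in(-1,1):
            lx,ly=c[0]+a*h[0],c[1]+b*h[1]
            for z in(z0,z1): P.append([xy[0]+C*lx-S*ly,xy[1]+S*lx+C*ly,z])
    p=proj(cam,P,s); cv2.fillConvexPoly(img,np.round(cv2.convexHull(p.astype(np.float32))*16).astype(np.int32),1,shift=4)
walls=[((0,y),(.046,.002)) for y in (-.176,-.088,0,.088,.176,.264)]+[((a*.044,.044),(.002,.222)) for a in(-1,1)]
def iou(v,views):
    t=0
    for cam,s,m,roi in views:
        r=np.zeros((400,640),np.uint8)
        for c,h in walls: hull(cam,c,h,v[2],v[:2],0,.03,s,r)
        q=(r>0)&roi; t+=1-(q&m).sum()/((q|m)&roi).sum()
    return t
def bluem(im):
    h=cv2.cvtColor(im,cv2.COLOR_BGR2HSV); return cv2.inRange(h,(100,130,40),(122,255,255))>0
E
python3 - <<'E'
from fit import *
np.set_printoptions(precision=4,suppress=True)
s=robot.get_state(); V={}
for cam,n,(x0,y0,x1,y1) in (('wrist','w1',(320,20,430,215)),('scene','scene0',(280,190,470,345)),('side','side0',(330,140,500,320))):
    m=bluem(cv2.imread(f'pics/{n}.png')); roi=np.zeros_like(m); roi[y0:y1,x0:x1]=1; V[cam]=(cam,s,m&roi,roi)
for use in (['wrist'],['scene'],['side'],['wrist','scene','side']):
    best=min((minimize(iou,[.655,-.08,y],args=([V[u] for u in use],),method='Nelder-Mead',options=dict(initial_simplex=[[.655,-.08,y],[.665,-.08,y],[.655,-.07,y],[.655,-.08,y+.05]])) for y in (-.02,.05,.1)),key=lambda r:r.fun)
    print(use,best.x,np.degrees(best.x[2]),best.fun)
x=best.x
for y in(.132,.044,-.044,-.132): print(x[0]-np.sin(x[2])*y,x[1]+np.cos(x[2])*y)
im=cv2.imread('pics/w1.png')
for r in range(1):
    for y in(.132,.044,-.044,-.132):
        p=proj('wrist',[[x[0]-np.sin(x[2])*y,x[1]+np.cos(x[2])*y,.004]],s)[0]; print(p)
E
```

```text
['wrist'] [ 0.6469 -0.0748  0.0767] 4.3973524336595275 0.3013157894736842Traceback (most recent call last):
  File "<stdin>", line 7, in <module>
  File "<stdin>", line 7, in <genexpr>
    res = _minimize_neldermead(fun, x0, args, callback, bounds=bounds,
                               **options)
    fxr = func(xr)
    fx = function(np.copy(x), *(wrapper_args + args))
  File "fit.py", line 15, in iou
    for c,h in walls: hull(cam,c,h,v[2],v[:2],0,.03,s,r)
                      ~~~~^^^^^^^^^^^^^^^^^^^^^^^^^^^^^^
  File "fit.py", line 9, in hull
    p=proj(cam,P,s); cv2.fillConvexPoly(img,np.round(cv2.convexHull(p.astype(np.float32))*16).astype(np.int32),1,shift=4)
  File "h.py", line 16, in proj
    p=robot.camera_params(cam); P=np.atleast_2d(np.array(P,float))
ValueError: time passes only in moves, steps and waits
```

```bash
sed -i 's/robot\.camera_params(cam)/cp(cam)/' h.py
cat >> h.py <<'E'
import functools
@functools.cache
def cp(cam): return robot.camera_params(cam)
E
cat > runfit.py <<'E'
from fit import *
np.set_printoptions(precision=4,suppress=True)
s=robot.get_state(); V={}
for cam,n,(x0,y0,x1,y1) in (('wrist','w1',(320,20,430,215)),('scene','scene0',(280,190,470,345)),('side','side0',(330,140,500,320))):
    m=bluem(cv2.imread(f'pics/{n}.png')); roi=np.zeros_like(m); roi[y0:y1,x0:x1]=1; V[cam]=(cam,s,m&roi,roi)
for use in (['wrist'],['scene'],['side'],['wrist','scene','side']):
    best=min((minimize(iou,[.655,-.08,y],args=([V[u] for u in use],),method='Nelder-Mead',options=dict(initial_simplex=[[.655,-.08,y],[.665,-.08,y],[.655,-.07,y],[.655,-.08,y+.05]])) for y in (-.02,.05,.1)),key=lambda r:r.fun)
    print(use,best.x,np.degrees(best.x[2]),best.fun)
x=best.x
for y in(.132,.044,-.044,-.132): print(np.round([x[0]-np.sin(x[2])*y,x[1]+np.cos(x[2])*y],4))
ims={'wrist':'w1','scene':'scene0','side':'side0'}; out=[]
for cam in ims:
    im=cv2.imread(f'pics/{ims[cam]}.png'); r=np.zeros((400,640),np.uint8)
    for c,h in walls: hull(cam,c,h,x[2],x[:2],0,.03,s,r)
    cs,_=cv2.findContours(r,cv2.RETR_CCOMP,cv2.CHAIN_APPROX_NONE); cv2.drawContours(im,cs,-1,(0,255,255),1); out.append(im)
cv2.imwrite('pics/fit.png',np.hstack([cv2.resize(out[0][20:240,180:450],None,fx=1.5,fy=1.5),cv2.resize(out[1][160:380,250:520],None,fx=1.5,fy=1.5)])[:,:800])
E
python3 runfit.py
```

```text
['wrist'] [ 0.6469 -0.0748  0.0767] 4.3973524336595275 0.3013157894736842
['scene'] [ 0.6551 -0.0732  0.0744] 4.264277002087815 0.23697866615414187
['side'] [ 0.6539 -0.0732  0.0759] 4.3507759357639895 0.27856427856427857
['wrist', 'scene', 'side'] [ 0.651  -0.0743  0.091 ] 5.215458331987571 0.9835594804574114
[0.639  0.0571]
[ 0.647  -0.0305]
[ 0.655  -0.1181]
[ 0.663  -0.2058]
```

View pics/fit.png

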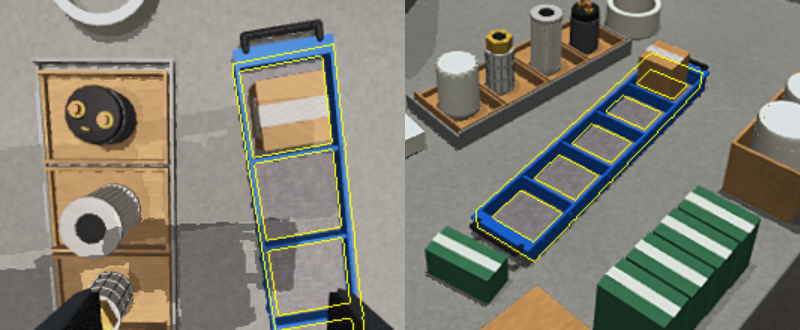

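Run:
```python
from h import *
np.set_printoptions(precision=4,suppress=True)
s=robot.get_state()
print(yaw_of(s),s['position'])
obs={'oil':[('scene',(284.4,215.6)),('side',(283.9,238.8)),('wrist',(252.5,270.9))],'element':[('scene',(341.8,185.4)),('side',(291,182.6)),('wrist',(247.9,165.6))],
'strainer':[('scene',(311.8,203.1)),('side',(287.3,208.2)),('wrist',(247.5,222.2))],'solenoid':[('scene',(369.9,176.1)),('side',(291.7,160.9)),('wrist',(248.7,95))]}
for k,v in obs.items():
  for sub in (v,v[:2]):
    A=np.zeros((3,3));b=np.zeros(3)
    for c,px in sub:
        o,d=ray(c,px,s); d/=np.linalg.norm(d); Q=np.eye(3)-np.outer(d,d); A+=Q;b+=Q@o
    print(k,len(sub),np.linalg.solve(A,b))
plan([.469,.150,.18],-6)
```

```text
-5.448691815817938 [0.5482 0.049  0.3211]
oil 3 [ 0.426  -0.1064  0.049 ]
oil 2 [ 0.426  -0.1042  0.0469]
element 3 [0.4521 0.0603 0.0578]
element 2 [0.4554 0.0584 0.0586]
strainer 3 [ 0.4363 -0.0257  0.05  ]
strainer 2 [ 0.4404 -0.0288  0.0517]
solenoid 3 [0.4658 0.1534 0.0519]
solenoid 2 [0.4688 0.1515 0.0527]
pos [0.5482 0.049  0.3211] yaw -5.45 t 2.55 open 0.0912 n 5
0 tx,ty,tz,twist [-1.86, 2.82, -1.77, 0.1]
1 tx,ty,tz,twist [-1.86, 2.82, -1.77, 0.1]
2 tx,ty,tz,twist [-1.85, 2.82, -1.78, 0.1]
3 tx,ty,tz,twist [-1.85, 2.82, -1.78, 0.1]
4 tx,ty,tz,twist [-1.85, 2.82, -1.78, 0.1]
```

Call:
play_rows([
  {"tx": -2.1,"ty": 2.8,"tz": -1.8,"twist": 0,"claw": 1},
  {"tx": -2.1,"ty": 2.8,"tz": -1.8,"twist": 0,"claw": 1},
  {"tx": -2.0,"ty": 2.8,"tz": -1.8,"twist": 0,"claw": 1},
  {"tx": -1.8,"ty": 2.8,"tz": -1.8,"twist": 0,"claw": 1},
  {"tx": -1.6,"ty": 2.0,"tz": -1.0,"twist": 0,"claw": 1},
  {"tx": 0,"ty": 0,"tz": 0,"twist": 0,"claw": 1},
  {"tx": 0,"ty": 0,"tz": 0,"twist": 0,"claw": 1},
])

```text
time: 3.13
position: [0.4735, 0.1494, 0.1867]
tool_rot: [-1.146, 1.276, -1.294]
ft_force: [0.0, 0.5, 1.3]
opening: 0.0917
```

```bash
cat > chk.py <<'E'
import sys
from h import *
np.set_printoptions(precision=4,suppress=True)
lab,z,name=sys.argv[1],float(sys.argv[2]),sys.argv[3]
s,im=snap('wrist',name)
for d in robot.tip_of('wrist',lab)[:2]:
    px=np.array(d['at'])*[640,400]; print(lab,round(d['confidence'],2),px,at_z('wrist',px,z,s))
plan([float(v) for v in sys.argv[4:7]],float(sys.argv[7]))
E
python3 chk.py solenoid_c .055 w2 .469 .152 .059 -6
```

```text
solenoid_c 0.59 [315.2 186.4] [0.4695 0.1544 0.055 ]
pos [0.4746 0.1491 0.1875] yaw -6.19 t 3.23 open 0.0913 n 4
0 tx,ty,tz,twist [-0.06, 3.21, -0.15, -0.0]
1 tx,ty,tz,twist [-0.06, 3.21, -0.15, -0.0]
2 tx,ty,tz,twist [-0.06, 3.21, -0.15, -0.0]
3 tx,ty,tz,twist [-0.06, 3.21, -0.15, -0.0]
```

View pics/w2.png

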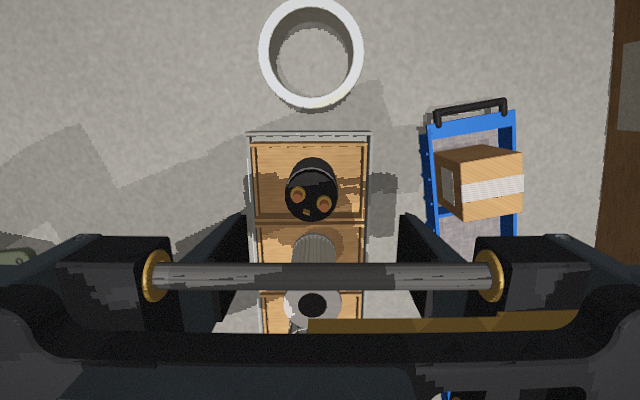

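The wrist view shows the solenoid centred between the jaws at (312,190), measured at (0.4695, 0.154), which agrees with the earlier estimate. I lower and grip.

Call:
play_rows([
  {"tx": -0.4,"ty": 3.0,"tz": -0.5,"twist": 0,"claw": 1},
  {"tx": 0,"ty": 3.2,"tz": 0,"twist": 0,"claw": 1},
  {"tx": 0,"ty": 3.2,"tz": 0,"twist": 0,"claw": 1},
  {"tx": 0,"ty": 2.5,"tz": 0,"twist": 0,"claw": 1},
  {"tx": 0,"ty": 1.0,"tz": 0,"twist": 0,"claw": 1},
  {"tx": 0,"ty": 0,"tz": 0,"twist": 0,"claw": 1},
])

```text
time: 3.73
position: [0.4867, 0.1506, 0.0654]
tool_rot: [-1.114, 1.267, -1.308]
ft_force: [-1.1, -0.8, -0.4]
opening: 0.0911
```

Call:
play_rows([
  {"tx": 0,"ty": 0,"tz": 0,"twist": 0,"claw": -1},
  {"tx": 0,"ty": 0,"tz": 0,"twist": 0,"claw": -1},
  {"tx": 0,"ty": 0,"tz": 0,"twist": 0,"claw": -1},
  {"tx": 0,"ty": 0,"tz": 0,"twist": 0,"claw": -1},
  {"tx": 0,"ty": 0,"tz": 0,"twist": 0,"claw": -1},
  {"tx": 0,"ty": 0,"tz": 0,"twist": 0,"claw": -1},
], grip_force=25)

```text
time: 4.23
position: [0.4902, 0.149, 0.0709]
tool_rot: [-1.105, 1.267, -1.313]
ft_force: [-2.8, 1.1, -1.5]
opening: 0.0541
```

Run:
```python
from h import *
np.set_printoptions(precision=4,suppress=True)
for i in range(3):
    s=robot.get_state(); print(s['time'],s['position'],s['opening'],s['ft_force'],s['q'],s['qd'])
print(R.from_rotvec(s['tool_rot']).as_matrix(),s['torque'])
```

```text
4.2333 [0.4902 0.149  0.0709] 0.05407238740983499 [-2.8285  1.0752 -1.5304] [ 0.2763  0.3633  1.963  -0.0084  0.7661  0.4042] [ 0.0014 -0.0123 -0.0059 -0.0039 -0.0097 -0.0005]
4.2333 [0.4902 0.149  0.0709] 0.05407238740983499 [-2.8285  1.0752 -1.5304] [ 0.2763  0.3633  1.963  -0.0084  0.7661  0.4042] [ 0.0014 -0.0123 -0.0059 -0.0039 -0.0097 -0.0005]
4.2333 [0.4902 0.149  0.0709] 0.05407238740983499 [-2.8285  1.0752 -1.5304] [ 0.2763  0.3633  1.963  -0.0084  0.7661  0.4042] [ 0.0014 -0.0123 -0.0059 -0.0039 -0.0097 -0.0005]
[[-0.1213  0.0489  0.9914]
 [-0.9925  0.0078 -0.1219]
 [-0.0137 -0.9988  0.0476]] [-0.0022  0.3161  0.0404]
```

Call:
play_rows([
  {"tx": 0,"ty": 0,"tz": 0,"twist": 0,"claw": -1},
  {"tx": 0,"ty": 0,"tz": 0,"twist": 0,"claw": -1},
  {"tx": 0,"ty": 0,"tz": 0,"twist": 0,"claw": -1},
  {"tx": 0,"ty": 0,"tz": 0,"twist": 0,"claw": -1},
], grip_force=25)

```text
time: 4.57
position: [0.4916, 0.1493, 0.0712]
tool_rot: [-1.102, 1.263, -1.313]
ft_force: [0.8, 0.6, -3.6]
opening: 0.0523
```

```bash
cat >> h.py <<'E'
def st():
    s=robot.get_state(); M=R.from_rotvec(s['tool_rot']).as_matrix()
    print('t',round(s['time'],2),'pos',np.round(s['position'],4),'yaw',round(yaw_of(s),2),'tilt deg along toolz,toolx',np.round(np.degrees([M[2,2],M[2,0]]),2),'open',round(s['opening'],4),'F',np.round(s['ft_force'],1))
E
python3 -c "
from h import *
st()"
```

```text
t 4.57 pos [0.4916 0.1493 0.0712] yaw -6.95 tilt deg along toolz,toolx [ 2.96 -0.83] open 0.0523 F [ 0.8  0.6 -3.6]
```

Call:
play_rows([
  {"tx": 0,"ty": -1.0,"tz": 0,"twist": 0,"claw": -1},
  {"tx": 0,"ty": -2.0,"tz": 0,"twist": 0,"claw": -1},
  {"tx": 0,"ty": -2.0,"tz": 0,"twist": 0,"claw": -1},
  {"tx": 0,"ty": -2.0,"tz": 0,"twist": 0,"claw": -1},
  {"tx": 0,"ty": -2.0,"tz": 0,"twist": 0,"claw": -1},
])

```text
time: 4.98
position: [0.4833, 0.1475, 0.1607]
tool_rot: [-1.115, 1.27, -1.311]
ft_force: [0.6, 0.7, -3.9]
opening: 0.0501
```

```bash
python3 -c "
from h import *
st()
plan([.644,.058,.195],-3)"
```

```text
t 4.98 pos [0.4833 0.1475 0.1607] yaw -6.91 tilt deg along toolz,toolx [ 2.26 -0.51] open 0.0501 F [ 0.6  0.7 -3.9]
pos [0.4833 0.1475 0.1607] yaw -6.91 t 4.98 open 0.0501 n 5
0 tx,ty,tz,twist [1.39, -0.69, 3.41, -0.8]
1 tx,ty,tz,twist [1.44, -0.69, 3.39, -0.8]
2 tx,ty,tz,twist [1.48, -0.69, 3.37, -0.8]
3 tx,ty,tz,twist [1.53, -0.69, 3.35, -0.8]
4 tx,ty,tz,twist [1.57, -0.69, 3.32, -0.8]
```

```bash
cat >> h.py <<'E'
def plan(P,yaw,n=None):
    s=robot.get_state(); st(); p=np.array(s['position']); D=np.array(P)-p; a0=yaw_of(s); da=(yaw-a0+90)%180-90
    M=R.from_rotvec(s['tool_rot']); n=n or int(max(np.ceil(np.linalg.norm(D)/.038),np.ceil(abs(da)/6),1))
    for k in range(n):
        t=(R.from_rotvec([0,0,np.radians(da*k/n)])*M).inv().apply(D/n*100); print(k,'tx,ty,tz,twist',np.round(t,2),round(-da/n,1))
E
python3 -c "
from h import *
plan([.644,.058,.20],-2)"
```

```text
t 4.98 pos [0.4833 0.1475 0.1607] yaw -6.91 tilt deg along toolz,toolx [ 2.26 -0.51] open 0.0501 F [ 0.6  0.7 -3.9]
0 tx,ty,tz,twist [ 1.38 -0.66  3.43] -1.0
1 tx,ty,tz,twist [ 1.44 -0.67  3.41] -1.0
2 tx,ty,tz,twist [ 1.5  -0.67  3.38] -1.0
3 tx,ty,tz,twist [ 1.56 -0.67  3.36] -1.0
4 tx,ty,tz,twist [ 1.61 -0.67  3.33] -1.0
```

Call:
play_rows([
  {"tx": 0.7,"ty": -1.0,"tz": 1.8,"twist": -1,"claw": -1},
  {"tx": 1.4,"ty": -0.7,"tz": 3.3,"twist": -1,"claw": -1},
  {"tx": 1.5,"ty": -0.7,"tz": 3.4,"twist": -1,"claw": -1},
  {"tx": 1.5,"ty": -0.7,"tz": 3.3,"twist": -1,"claw": -1},
  {"tx": 1.5,"ty": -0.7,"tz": 3.0,"twist": -1,"claw": -1},
  {"tx": 0.8,"ty": 0,"tz": 1.4,"twist": 0,"claw": -1},
  {"tx": 0,"ty": 0,"tz": 0,"twist": 0,"claw": -1},
  {"tx": 0,"ty": 0,"tz": 0,"twist": 0,"claw": -1},
])

```text
time: 5.65
position: [0.644, 0.0575, 0.2166]
tool_rot: [-1.154, 1.193, -1.247]
ft_force: [-1.5, 0.9, -4.6]
opening: 0.0498
```

```bash
python3 -c "
from h import *
plan([.644,.058,.20],-2)
s,im=snap('wrist','w3')"
```

```text
t 5.65 pos [0.644  0.0575 0.2166] yaw -1.49 tilt deg along toolz,toolx [ 2.95 -0.4 ] open 0.0498 F [-1.5  0.9 -4.6]
0 tx,ty,tz,twist [-0.04  1.66 -0.08] 0.5
```

View pics/w3.png

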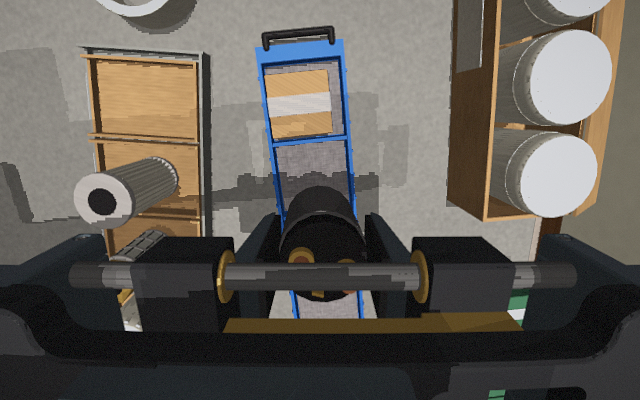

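The solenoid is held, centred between the jaws at (320,240), over the compartment at (315,170-300). The tool has gathered a 3° pitch, so I test which motions cause it, with everything well clear.

Call:
play_rows([
  {"claw": -1,"tx": 0,"ty": 0,"tz": 0,"twist": 0},
  {"claw": -1,"tx": 0,"ty": 0,"tz": 0,"twist": 0},
  {"claw": -1,"tx": 0,"ty": 0,"tz": 0,"twist": 0},
  {"claw": -1,"tx": 0,"ty": 0,"tz": 0,"twist": 0},
  {"claw": -1,"tx": 0,"ty": 0,"tz": 0,"twist": 0},
  {"claw": -1,"tx": 0,"ty": 0,"tz": 0,"twist": 0},
])

```text
time: 6.2
position: [0.6381, 0.0609, 0.2159]
tool_rot: [-1.161, 1.194, -1.241]
ft_force: [0.1, -0.7, -3.3]
opening: 0.05
```

```bash
python3 -c "
from h import *
st()"
```

```text
t 6.2 pos [0.6381 0.0609 0.2159] yaw -1.23 tilt deg along toolz,toolx [ 2.59 -0.41] open 0.05 F [ 0.1 -0.7 -3.3]
```

Call:
play_rows([
  {"claw": -1,"tx": 0,"ty": -1,"tz": 0,"twist": 0},
  {"claw": -1,"tx": 0,"ty": -1,"tz": 0,"twist": 0},
  {"claw": -1,"tx": 0,"ty": -1,"tz": 0,"twist": 0},
  {"claw": -1,"tx": 0,"ty": -1,"tz": 0,"twist": 0},
  {"claw": -1,"tx": 0,"ty": -1,"tz": 0,"twist": 0},
  {"claw": -1,"tx": 0,"ty": -1,"tz": 0,"twist": 0},
])

```text
time: 6.7
position: [0.6343, 0.0609, 0.2808]
tool_rot: [-1.163, 1.195, -1.24]
ft_force: [-0.5, -0.1, -4.2]
opening: 0.0498
```

```bash
python3 -c "
from h import *
st()"
```

```text
t 6.7 pos [0.6343 0.0609 0.2808] yaw -1.19 tilt deg along toolz,toolx [ 2.48 -0.4 ] open 0.0498 F [-0.5 -0.1 -4.2]
```

Call:
play_rows([
  {"claw": -1,"tx": 0,"ty": 2,"tz": 0,"twist": 0},
  {"claw": -1,"tx": 0,"ty": 2,"tz": 0,"twist": 0},
  {"claw": -1,"tx": 0,"ty": 2,"tz": 0,"twist": 0},
])

```text
time: 6.95
position: [0.643, 0.0616, 0.2333]
tool_rot: [-1.143, 1.178, -1.249]
ft_force: [0.6, 0.5, -4.0]
opening: 0.0496
```

```bash
python3 -c "
from h import *
st()"
```

```text
t 6.95 pos [0.643  0.0616 0.2333] yaw -1.22 tilt deg along toolz,toolx [ 3.87 -0.54] open 0.0496 F [ 0.6  0.5 -4. ]
```

Call:
play_rows([
  {"claw": -1,"tx": 0,"ty": -3.5,"tz": 0,"twist": 0},
  {"claw": -1,"tx": 0,"ty": -3.5,"tz": 0,"twist": 0},
  {"claw": -1,"tx": 0,"ty": -3.5,"tz": 0,"twist": 0},
])

```text
time: 7.2
position: [0.626, 0.0597, 0.3223]
tool_rot: [-1.178, 1.209, -1.232]
ft_force: [0.7, 0.1, -5.4]
opening: 0.0493
```

```bash
python3 -c "
from h import *
st()"
```

```text
t 7.2 pos [0.626  0.0597 0.3223] yaw -1.22 tilt deg along toolz,toolx [ 1.35 -0.28] open 0.0493 F [ 0.7  0.1 -5.4]
```

Call:
play_rows([
  {"claw": -1,"tx": 0,"ty": 1,"tz": 0,"twist": 0},
  {"claw": -1,"tx": 0,"ty": 1,"tz": 0,"twist": 0},
  {"claw": -1,"tx": 0,"ty": 1,"tz": 0,"twist": 0},
  {"claw": -1,"tx": 0,"ty": 1,"tz": 0,"twist": 0},
  {"claw": -1,"tx": 0,"ty": 1,"tz": 0,"twist": 0},
  {"claw": -1,"tx": 0,"ty": 1,"tz": 0,"twist": 0},
  {"claw": -1,"tx": 0,"ty": 1,"tz": 0,"twist": 0},
])

```text
time: 7.78
position: [0.6324, 0.0602, 0.2595]
tool_rot: [-1.161, 1.195, -1.241]
ft_force: [-0.3, 0.6, -4.1]
opening: 0.0497
```

```bash
python3 -c "
from h import *
st()"
```

```text
t 7.78 pos [0.6324 0.0602 0.2595] yaw -1.25 tilt deg along toolz,toolx [ 2.58 -0.41] open 0.0497 F [-0.3  0.6 -4.1]
```

Call:
play_rows([
  {"claw": -1,"tx": 0,"ty": -4.1,"tz": 0,"twist": 0},
  {"claw": -1,"tx": 0,"ty": -4.1,"tz": 0,"twist": 0},
  {"claw": -1,"tx": 0,"ty": -4.1,"tz": 0,"twist": 0},
  {"claw": -1,"tx": 0,"ty": -4.1,"tz": 0,"twist": 0},
])

```text
time: 8.12
position: [0.6172, 0.0586, 0.399]
tool_rot: [-1.208, 1.236, -1.217]
ft_force: [2.0, -0.4, -3.9]
opening: 0.0498
```

```bash
python3 -c "
from h import *
st()"
```

```text
t 8.12 pos [0.6172 0.0586 0.399 ] yaw -1.24 tilt deg along toolz,toolx [-0.8  -0.07] open 0.0498 F [ 2.  -0.4 -3.9]
```

Call:
play_rows([
  {"claw": -1,"tx": 0,"ty": 0.5,"tz": 0,"twist": 0},
  {"claw": -1,"tx": 0,"ty": 0.5,"tz": 0,"twist": 0},
  {"claw": -1,"tx": 0,"ty": 0.5,"tz": 0,"twist": 0},
  {"claw": -1,"tx": 0,"ty": 0.5,"tz": 0,"twist": 0},
  {"claw": -1,"tx": 0,"ty": 0.5,"tz": 0,"twist": 0},
  {"claw": -1,"tx": 0,"ty": 0.5,"tz": 0,"twist": 0},
  {"claw": -1,"tx": 0,"ty": 0.5,"tz": 0,"twist": 0},
  {"claw": -1,"tx": 0,"ty": 0.5,"tz": 0,"twist": 0},
])

```text
time: 8.78
position: [0.6184, 0.0588, 0.3544]
tool_rot: [-1.206, 1.234, -1.219]
ft_force: [-0.1, -0.2, -4.9]
opening: 0.0492
```

```bash
python3 -c "
from h import *
st()"
```

```text
t 8.78 pos [0.6184 0.0588 0.3544] yaw -1.23 tilt deg along toolz,toolx [-0.63 -0.09] open 0.0492 F [-0.1 -0.2 -4.9]
```

Call:
play_rows([
  {"claw": -1,"tx": 0,"ty": 0.5,"tz": 0,"twist": 0},
  {"claw": -1,"tx": 0,"ty": 0.5,"tz": 0,"twist": 0},
  {"claw": -1,"tx": 0,"ty": 0.5,"tz": 0,"twist": 0},
  {"claw": -1,"tx": 0,"ty": 0.5,"tz": 0,"twist": 0},
  {"claw": -1,"tx": 0,"ty": 0.5,"tz": 0,"twist": 0},
  {"claw": -1,"tx": 0,"ty": 0.5,"tz": 0,"twist": 0},
  {"claw": -1,"tx": 0,"ty": 0.5,"tz": 0,"twist": 0},
  {"claw": -1,"tx": 0,"ty": 0.5,"tz": 0,"twist": 0},
])

```text
time: 9.45
position: [0.6176, 0.0589, 0.3089]
tool_rot: [-1.207, 1.235, -1.218]
ft_force: [0.1, 0.4, -4.1]
opening: 0.0495
```

```bash
python3 -c "
from h import *
st()"
```

```text
t 9.45 pos [0.6176 0.0589 0.3089] yaw -1.23 tilt deg along toolz,toolx [-0.73 -0.08] open 0.0495 F [ 0.1  0.4 -4.1]
```

Slow rows of 5 mm hold the orientation, while fast ones tilt it and fast upward ones undo it. The tool is now at -0.7°, so I descend slowly.

Call:
play_rows([
  {"claw": -1,"tx": 0,"ty": 0.9,"tz": 0.3,"twist": 0},
  {"claw": -1,"tx": 0,"ty": 0.9,"tz": 0.3,"twist": 0},
  {"claw": -1,"tx": 0,"ty": 0.9,"tz": 0.3,"twist": 0},
  {"claw": -1,"tx": 0,"ty": 0.9,"tz": 0.3,"twist": 0},
  {"claw": -1,"tx": 0,"ty": 0.7,"tz": 0.3,"twist": 0},
  {"claw": -1,"tx": 0,"ty": 0.7,"tz": 0.3,"twist": 0},
  {"claw": -1,"tx": 0,"ty": 0.7,"tz": 0.3,"twist": 0},
  {"claw": -1,"tx": 0,"ty": 0.7,"tz": 0.3,"twist": 0},
])

```text
time: 10.12
position: [0.6431, 0.0584, 0.2375]
tool_rot: [-1.207, 1.235, -1.218]
ft_force: [0.7, 0.6, -3.6]
opening: 0.0492
```

Call:
play_rows([
  {"claw": -1,"tx": 0,"ty": 0.6,"tz": 0,"twist": 0},
  {"claw": -1,"tx": 0,"ty": 0.6,"tz": 0,"twist": 0},
  {"claw": -1,"tx": 0,"ty": 0.6,"tz": 0,"twist": 0},
  {"claw": -1,"tx": 0,"ty": 0.6,"tz": 0,"twist": 0},
  {"claw": -1,"tx": 0,"ty": 0.6,"tz": 0,"twist": 0},
  {"claw": -1,"tx": 0,"ty": 0.6,"tz": 0,"twist": 0},
  {"claw": -1,"tx": 0,"ty": 0.6,"tz": 0,"twist": 0},
  {"claw": -1,"tx": 0,"ty": 0.6,"tz": 0,"twist": 0},
])

```text
time: 10.78
position: [0.643, 0.0585, 0.1842]
tool_rot: [-1.207, 1.235, -1.218]
ft_force: [-0.3, -1.0, -4.3]
opening: 0.0495
```

```bash
cat > wfit.py <<'E'
from fit import *
import sys
np.set_printoptions(precision=4,suppress=True)
x0,y0,x1,y1=map(int,sys.argv[2:6]); st()
s,im=snap('wrist',sys.argv[1]); m=bluem(im); roi=np.zeros_like(m); roi[y0:y1,x0:x1]=1; V=[('wrist',s,m&roi,roi)]
v=[.654,-.0735,.075]
f=lambda d: iou([v[0]+d[0],v[1]+d[1],v[2]],V)
b=minimize(f,[0,0],method='Nelder-Mead',options=dict(initial_simplex=[[0,0],[.008,0],[0,.008]])); print('carrier shift',b.x,b.fun,f([0,0]))
E
python3 wfit.py w4 240 20 380 200
```

```text
t 10.78 pos [0.643  0.0585 0.1842] yaw -1.24 tilt deg along toolz,toolx [-0.7  -0.08] open 0.0495 F [-0.3 -1.  -4.3]
carrier shift [0.0001 0.0003] 0.37032821096566115 0.3752128666035951
```

Call:
play_rows([
  {"claw": -1,"tx": 0,"ty": 0.6,"tz": 0,"twist": 0},
  {"claw": -1,"tx": 0,"ty": 0.6,"tz": 0,"twist": 0},
  {"claw": -1,"tx": 0,"ty": 0.6,"tz": 0,"twist": 0},
  {"claw": -1,"tx": 0,"ty": 0.6,"tz": 0,"twist": 0},
  {"claw": -1,"tx": 0,"ty": 0.6,"tz": 0,"twist": 0},
  {"claw": -1,"tx": 0,"ty": 0.6,"tz": 0,"twist": 0},
  {"claw": -1,"tx": 0,"ty": 0.6,"tz": 0,"twist": 0},
  {"claw": -1,"tx": 0,"ty": 0.6,"tz": 0,"twist": 0},
])

```text
time: 11.5
position: [0.6423, 0.0586, 0.131]
tool_rot: [-1.207, 1.235, -1.218]
ft_force: [-1.2, -0.6, -4.1]
opening: 0.0498
```

Call:
play_rows([
  {"claw": -1,"tx": 0,"ty": 0.6,"tz": 0,"twist": 0},
  {"claw": -1,"tx": 0,"ty": 0.6,"tz": 0,"twist": 0},
  {"claw": -1,"tx": 0,"ty": 0.6,"tz": 0,"twist": 0},
  {"claw": -1,"tx": 0,"ty": 0.6,"tz": 0,"twist": 0},
  {"claw": -1,"tx": 0,"ty": 0.6,"tz": 0,"twist": 0},
  {"claw": -1,"tx": 0,"ty": 0.4,"tz": 0,"twist": 0},
  {"claw": -1,"tx": 0,"ty": 0.2,"tz": 0,"twist": 0},
  {"claw": -1,"tx": 0,"ty": 0,"tz": 0,"twist": 0},
])

```text
time: 12.17
position: [0.641, 0.0586, 0.089]
tool_rot: [-1.209, 1.237, -1.217]
ft_force: [0.6, -0.5, -4.1]
opening: 0.0496
```

```bash
python3 -c "
from h import *
st(); snap('side','s5')"
```

```text
t 12.17 pos [0.641  0.0586 0.089 ] yaw -1.23 tilt deg along toolz,toolx [-0.87 -0.07] open 0.0496 F [ 0.6 -0.5 -4.1]
```

Call:
play_rows([
  {"claw": -1,"tx": 0,"ty": 0.4,"tz": 0,"twist": 0},
  {"claw": -1,"tx": 0,"ty": 0.4,"tz": 0,"twist": 0},
  {"claw": -1,"tx": 0,"ty": 0.4,"tz": 0,"twist": 0},
  {"claw": -1,"tx": 0,"ty": 0.3,"tz": 0,"twist": 0},
  {"claw": -1,"tx": 0,"ty": 0.2,"tz": 0,"twist": 0},
])

```text
time: 12.63
position: [0.6422, 0.0588, 0.0724]
tool_rot: [-1.206, 1.234, -1.219]
ft_force: [-0.4, -0.3, -5.7]
opening: 0.0497
```

Call:
play_rows([
  {"claw": -1,"tx": 0,"ty": 0.2,"tz": 0,"twist": 0},
  {"claw": -1,"tx": 0,"ty": 0.2,"tz": 0,"twist": 0},
])

```text
time: 12.8
position: [0.642, 0.0586, 0.0682]
tool_rot: [-1.206, 1.234, -1.219]
ft_force: [-4.2, -2.4, 14.1]
opening: 0.0496
```

Call:
play_rows([
  {"claw": -1,"tx": 0,"ty": 0.2,"tz": 0,"twist": 0},
  {"claw": -1,"tx": 0,"ty": 0.1,"tz": 0,"twist": 0},
])

```text
time: 12.97
position: [0.6423, 0.0585, 0.0684]
tool_rot: [-1.205, 1.233, -1.219]
ft_force: [0.1, -1.0, -3.3]
opening: 0.0495
```

Call:
play_rows([
  {"claw": -1,"tx": 0,"ty": 0.2,"tz": 0,"twist": 0},
])

```text
time: 13.05
position: [0.6425, 0.0582, 0.0681]
tool_rot: [-1.205, 1.232, -1.22]
ft_force: [-5.8, -1.2, 12.1]
opening: 0.0493
```

Call:
play_rows([
  {"claw": -1,"tx": 0,"ty": 0.2,"tz": 0,"twist": 0},
])

```text
time: 13.13
position: [0.6424, 0.0581, 0.0681]
tool_rot: [-1.205, 1.231, -1.22]
ft_force: [-5.6, -0.3, 9.1]
opening: 0.0496
```

Call:
play_rows([
  {"claw": 0.7,"tx": 0,"ty": 0,"tz": 0,"twist": 0},
  {"claw": 0.9,"tx": 0,"ty": 0,"tz": 0,"twist": 0},
  {"claw": 1,"tx": 0,"ty": 0,"tz": 0,"twist": 0},
  {"claw": 1,"tx": 0,"ty": 0,"tz": 0,"twist": 0},
  {"claw": 1,"tx": 0,"ty": 0,"tz": 0,"twist": 0},
  {"claw": 1,"tx": 0,"ty": 0,"tz": 0,"twist": 0},
])

```text
time: 13.63
position: [0.6452, 0.0583, 0.0706]
tool_rot: [-1.198, 1.226, -1.223]
ft_force: [0.1, -0.4, -1.1]
opening: 0.0869
```

Call:
play_rows([
  {"claw": 1,"tx": 0,"ty": -0.8,"tz": 0,"twist": 0},
  {"claw": 1,"tx": 0,"ty": -1,"tz": 0,"twist": 0},
  {"claw": 1,"tx": 0,"ty": -1.5,"tz": 0,"twist": 0},
  {"claw": 1,"tx": 0,"ty": -1.5,"tz": 0,"twist": 0},
  {"claw": 1,"tx": 0,"ty": -1.5,"tz": 0,"twist": 0},
  {"claw": 1,"tx": 0,"ty": -1.5,"tz": 0,"twist": 0},
  {"claw": 1,"tx": 0,"ty": -1.5,"tz": 0,"twist": 0},
  {"claw": 1,"tx": 0,"ty": -1.5,"tz": 0,"twist": 0},
])

```text
time: 14.3
position: [0.6439, 0.0581, 0.1847]
tool_rot: [-1.202, 1.229, -1.221]
ft_force: [0.9, -0.6, 0.8]
opening: 0.0914
```

```bash
python3 -c "
from h import *
plan([.455,.060,.20],-4,8); snap('side','s6')"
```

```text
t 14.3 pos [0.6439 0.0581 0.1847] yaw -1.2 tilt deg along toolz,toolx [-0.31 -0.06] open 0.0914 F [ 0.9 -0.6  0.8]
0 tx,ty,tz,twist [ 0.03 -0.18 -2.36] 0.3
1 tx,ty,tz,twist [ 0.04 -0.18 -2.36] 0.3
2 tx,ty,tz,twist [ 0.05 -0.18 -2.36] 0.3
3 tx,ty,tz,twist [ 0.07 -0.18 -2.36] 0.3
4 tx,ty,tz,twist [ 0.08 -0.18 -2.36] 0.3
5 tx,ty,tz,twist [ 0.1  -0.18 -2.36] 0.3
6 tx,ty,tz,twist [ 0.11 -0.18 -2.36] 0.3
7 tx,ty,tz,twist [ 0.13 -0.18 -2.36] 0.3
```

View pics/s6.png

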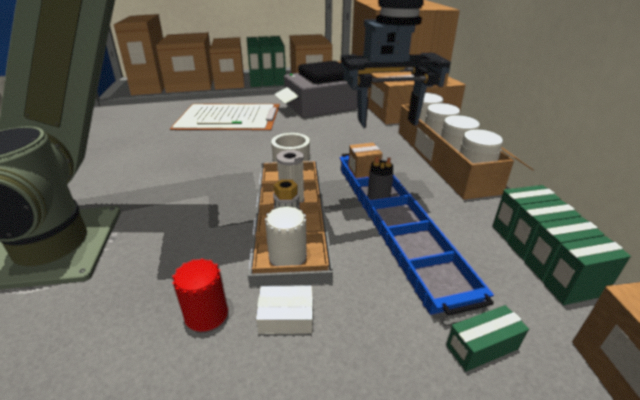

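The side view shows the solenoid standing upright in the first empty compartment at (380,180). Next is the element.

Call:
play_rows([
  {"claw": 1,"tx": 0,"ty": -0.2,"tz": -1.5,"twist": 0.5},
  {"claw": 1,"tx": 0,"ty": -0.2,"tz": -2.2,"twist": 0.5},
  {"claw": 1,"tx": 0,"ty": -0.2,"tz": -2.3,"twist": 0.5},
  {"claw": 1,"tx": 0,"ty": -0.2,"tz": -2.3,"twist": 0.5},
  {"claw": 1,"tx": 0.1,"ty": -0.2,"tz": -2.3,"twist": 0.5},
  {"claw": 1,"tx": 0.1,"ty": -0.2,"tz": -2.3,"twist": 0.5},
  {"claw": 1,"tx": 0.1,"ty": -0.1,"tz": -2.3,"twist": 0.4},
  {"claw": 1,"tx": 0.1,"ty": 0,"tz": -1.5,"twist": 0},
])

```text
time: 15.02
position: [0.4764, 0.0631, 0.2048]
tool_rot: [-1.155, 1.262, -1.276]
ft_force: [0.0, 0.6, 0.2]
opening: 0.0914
```

Call:
play_rows([
  {"claw": 1,"tx": 0,"ty": 0,"tz": -0.5,"twist": 0},
  {"claw": 1,"tx": 0,"ty": 0,"tz": 0,"twist": 0},
  {"claw": 1,"tx": 0,"ty": 0,"tz": 0,"twist": 0},
])

```text
time: 15.27
position: [0.4686, 0.0637, 0.2061]
tool_rot: [-1.154, 1.26, -1.275]
ft_force: [0.8, -0.9, -0.1]
opening: 0.0915
```

```bash
python3 chk.py element_c .061 w7 .455 .060 .12 -4
python3 - <<'E'
from h import *
im=cv2.imread('pics/w7.png'); s=robot.get_state()
print('proj of my estimate', proj('wrist',[[.455,.060,.061],[.455,.06,.113]],s))
E
```

```text
element_c 0.59 [307.584 187.4  ] [0.4566 0.0654 0.061 ]
t 15.37 pos [0.4692 0.0636 0.2059] yaw -4.81 tilt deg along toolz,toolx [ 0.9  -0.24] open 0.0914 F [ 0.2  0.1 -0.7]
0 tx,ty,tz,twist [ 0.17  2.86 -0.51] -0.3
1 tx,ty,tz,twist [ 0.17  2.86 -0.51] -0.3
2 tx,ty,tz,twist [ 0.17  2.86 -0.51] -0.3
proj of my estimate [[306.0141375  192.6900944 ]
 [303.77189492 208.57087107]]
```

View pics/w7.png

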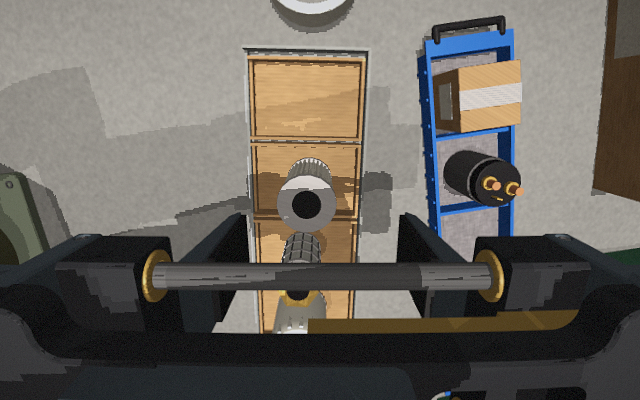

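The element's top cap is at (306,203), which puts it at about (0.456, 0.063), with no jaw conflict. I descend slowly.

Call:
play_rows([
  {"claw": 1,"tx": 0,"ty": 0.7,"tz": -0.3,"twist": 0},
  {"claw": 1,"tx": 0,"ty": 0.8,"tz": -0.3,"twist": 0},
  {"claw": 1,"tx": 0,"ty": 0.8,"tz": -0.3,"twist": 0},
  {"claw": 1,"tx": 0,"ty": 0.8,"tz": -0.3,"twist": 0},
  {"claw": 1,"tx": 0,"ty": 0.8,"tz": -0.2,"twist": 0},
  {"claw": 1,"tx": 0,"ty": 0.8,"tz": -0.1,"twist": 0},
  {"claw": 1,"tx": 0,"ty": 0.8,"tz": 0,"twist": 0},
  {"claw": 1,"tx": 0,"ty": 0.8,"tz": 0,"twist": 0},
])

```text
time: 16.03
position: [0.4565, 0.0652, 0.1356]
tool_rot: [-1.154, 1.261, -1.276]
ft_force: [-0.2, -0.4, 0.0]
opening: 0.0912
```

Call:
play_rows([
  {"claw": 1,"tx": 0,"ty": 0.7,"tz": 0,"twist": 0},
  {"claw": 1,"tx": 0,"ty": 0.7,"tz": 0,"twist": 0},
  {"claw": 1,"tx": 0,"ty": 0.7,"tz": 0,"twist": 0},
  {"claw": 1,"tx": 0,"ty": 0.7,"tz": 0,"twist": 0},
  {"claw": 1,"tx": 0,"ty": 0.7,"tz": 0,"twist": 0},
  {"claw": 1,"tx": 0,"ty": 0.6,"tz": 0,"twist": 0},
  {"claw": 1,"tx": 0,"ty": 0.5,"tz": 0,"twist": 0},
  {"claw": 1,"tx": 0,"ty": 0.3,"tz": 0,"twist": 0},
])

```text
time: 16.7
position: [0.4573, 0.0652, 0.0799]
tool_rot: [-1.155, 1.262, -1.276]
ft_force: [-0.6, -0.3, 0.6]
opening: 0.0911
```

```bash
python3 -c "
from h import *
plan([.456,.063,.064],-4)"
```

```text
t 16.7 pos [0.4573 0.0652 0.0799] yaw -4.84 tilt deg along toolz,toolx [ 0.81 -0.21] open 0.0911 F [-0.6 -0.3  0.6]
0 tx,ty,tz,twist [ 0.24  1.59 -0.13] -0.8
```

Call:
play_rows([
  {"claw": 1,"tx": 0.2,"ty": 0.5,"tz": 0,"twist": 0},
  {"claw": 1,"tx": 0,"ty": 0.5,"tz": 0,"twist": 0},
  {"claw": 1,"tx": 0,"ty": 0.4,"tz": 0,"twist": 0},
  {"claw": 1,"tx": 0,"ty": 0,"tz": 0,"twist": 0},
])

```text
time: 17.03
position: [0.4574, 0.063, 0.0641]
tool_rot: [-1.155, 1.262, -1.276]
ft_force: [0.4, -0.3, 0.0]
opening: 0.0915
```

Call:
play_rows([
  {"claw": -1,"tx": 0,"ty": 0,"tz": 0,"twist": 0},
  {"claw": -1,"tx": 0,"ty": 0,"tz": 0,"twist": 0},
  {"claw": -1,"tx": 0,"ty": 0,"tz": 0,"twist": 0},
  {"claw": -1,"tx": 0,"ty": 0,"tz": 0,"twist": 0},
  {"claw": -1,"tx": 0,"ty": 0,"tz": 0,"twist": 0},
  {"claw": -1,"tx": 0,"ty": 0,"tz": 0,"twist": 0},
  {"claw": -1,"tx": 0,"ty": 0,"tz": 0,"twist": 0},
  {"claw": -1,"tx": 0,"ty": 0,"tz": 0,"twist": 0},
], grip_force=20)

```text
time: 17.7
position: [0.4576, 0.0631, 0.0649]
tool_rot: [-1.154, 1.261, -1.276]
ft_force: [-1.1, 0.3, 0.6]
opening: 0.052
```

Call:
play_rows([
  {"claw": -1,"tx": 0,"ty": -0.8,"tz": 0,"twist": 0},
  {"claw": -1,"tx": 0,"ty": -1.2,"tz": 0,"twist": 0},
  {"claw": -1,"tx": 0,"ty": -1.8,"tz": 0,"twist": 0},
  {"claw": -1,"tx": 0,"ty": -1.8,"tz": 0,"twist": 0},
  {"claw": -1,"tx": 0,"ty": -1.8,"tz": 0,"twist": 0},
  {"claw": -1,"tx": 0,"ty": -1.8,"tz": 0,"twist": 0},
  {"claw": -1,"tx": 0,"ty": -1.8,"tz": 0,"twist": 0},
  {"claw": -1,"tx": 0,"ty": -1.0,"tz": 0,"twist": 0},
])

```text
time: 18.37
position: [0.4527, 0.0624, 0.1895]
tool_rot: [-1.162, 1.267, -1.273]
ft_force: [1.0, 0.3, -1.4]
opening: 0.0514
```

```bash
python3 -c "
from h import *
plan([.651,-.030,.21],0,12)"
```

```text
t 18.37 pos [0.4527 0.0624 0.1895] yaw -4.84 tilt deg along toolz,toolx [ 0.38 -0.11] open 0.0514 F [ 1.   0.3 -1.4]
0 tx,ty,tz,twist [ 0.63 -0.16  1.71] -0.4
1 tx,ty,tz,twist [ 0.64 -0.16  1.71] -0.4
2 tx,ty,tz,twist [ 0.65 -0.16  1.7 ] -0.4
3 tx,ty,tz,twist [ 0.66 -0.16  1.7 ] -0.4
4 tx,ty,tz,twist [ 0.68 -0.16  1.69] -0.4
5 tx,ty,tz,twist [ 0.69 -0.16  1.69] -0.4
6 tx,ty,tz,twist [ 0.7  -0.16  1.68] -0.4
7 tx,ty,tz,twist [ 0.71 -0.16  1.68] -0.4
8 tx,ty,tz,twist [ 0.72 -0.16  1.67] -0.4
9 tx,ty,tz,twist [ 0.73 -0.16  1.67] -0.4
10 tx,ty,tz,twist [ 0.75 -0.16  1.66] -0.4
11 tx,ty,tz,twist [ 0.76 -0.16  1.66] -0.4
```

Call:
play_rows([
  {"claw": -1,"tx": 0.5,"ty": -0.2,"tz": 1.2,"twist": -0.4},
  {"claw": -1,"tx": 0.6,"ty": -0.2,"tz": 1.7,"twist": -0.4},
  {"claw": -1,"tx": 0.6,"ty": -0.2,"tz": 1.7,"twist": -0.4},
  {"claw": -1,"tx": 0.7,"ty": -0.2,"tz": 1.7,"twist": -0.4},
  {"claw": -1,"tx": 0.7,"ty": -0.2,"tz": 1.7,"twist": -0.4},
  {"claw": -1,"tx": 0.7,"ty": -0.2,"tz": 1.7,"twist": -0.4},
  {"claw": -1,"tx": 0.7,"ty": -0.2,"tz": 1.7,"twist": -0.4},
  {"claw": -1,"tx": 0.7,"ty": -0.2,"tz": 1.7,"twist": -0.4},
])

```text
time: 19.03
position: [0.5814, 0.0018, 0.2144]
tool_rot: [-1.188, 1.219, -1.229]
ft_force: [0.9, -0.3, -2.5]
opening: 0.0521
```

Call:
play_rows([
  {"claw": -1,"tx": 0.7,"ty": 0,"tz": 1.6,"twist": -0.4},
  {"claw": -1,"tx": 0.7,"ty": 0,"tz": 1.4,"twist": -0.4},
  {"claw": -1,"tx": 0.6,"ty": 0,"tz": 1.2,"twist": -0.4},
  {"claw": -1,"tx": 0.4,"ty": 0,"tz": 0.8,"twist": 0},
  {"claw": -1,"tx": 0,"ty": 0,"tz": 0,"twist": 0},
  {"claw": -1,"tx": 0,"ty": 0,"tz": 0,"twist": 0},
])

```text
time: 19.53
position: [0.6354, -0.026, 0.2156]
tool_rot: [-1.198, 1.204, -1.215]
ft_force: [-0.7, -0.3, -1.4]
opening: 0.0516
```

```bash
python3 -c "
from h import *
plan([.651,-.030,.20],0)"; python3 wfit.py w8 240 20 380 200
```

```text
t 19.53 pos [ 0.6354 -0.026   0.2156] yaw -0.17 tilt deg along toolz,toolx [ 0.66 -0.12] open 0.0516 F [-0.7 -0.3 -1.4]
0 tx,ty,tz,twist [0.39 1.57 1.54] -0.2
t 19.53 pos [ 0.6354 -0.026   0.2156] yaw -0.17 tilt deg along toolz,toolx [ 0.66 -0.12] open 0.0516 F [-0.7 -0.3 -1.4]
carrier shift [ 0.     -0.0004] 0.17089893346876583 0.18170362903225812
```

Call:
play_rows([
  {"claw": -1,"tx": 0.1,"ty": 0.7,"tz": 0.3,"twist": 0},
  {"claw": -1,"tx": 0.1,"ty": 0.8,"tz": 0.3,"twist": 0},
  {"claw": -1,"tx": 0.1,"ty": 0.8,"tz": 0.3,"twist": 0},
  {"claw": -1,"tx": 0.1,"ty": 0.8,"tz": 0.3,"twist": 0},
  {"claw": -1,"tx": 0,"ty": 0.8,"tz": 0.2,"twist": 0},
  {"claw": -1,"tx": 0,"ty": 0.8,"tz": 0,"twist": 0},
  {"claw": -1,"tx": 0,"ty": 0.8,"tz": 0,"twist": 0},
  {"claw": -1,"tx": 0,"ty": 0.8,"tz": 0,"twist": 0},
])

```text
time: 20.25
position: [0.649, -0.0285, 0.1475]
tool_rot: [-1.199, 1.203, -1.213]
ft_force: [-0.3, -0.3, -1.2]
opening: 0.0519
```

Call:
play_rows([
  {"claw": -1,"tx": 0,"ty": 0.7,"tz": 0,"twist": 0},
  {"claw": -1,"tx": 0,"ty": 0.7,"tz": 0,"twist": 0},
  {"claw": -1,"tx": 0,"ty": 0.7,"tz": 0,"twist": 0},
  {"claw": -1,"tx": 0,"ty": 0.7,"tz": 0,"twist": 0},
  {"claw": -1,"tx": 0,"ty": 0.7,"tz": 0,"twist": 0},
  {"claw": -1,"tx": 0,"ty": 0.7,"tz": 0,"twist": 0},
  {"claw": -1,"tx": 0,"ty": 0.5,"tz": 0,"twist": 0},
  {"claw": -1,"tx": 0,"ty": 0.4,"tz": 0,"twist": 0},
])

```text
time: 20.92
position: [0.6486, -0.0282, 0.0894]
tool_rot: [-1.201, 1.205, -1.212]
ft_force: [-0.5, -1.1, -1.0]
opening: 0.0515
```

```bash
python3 -c "
from h import *
plan([.651,-.030,.061],0)"
```

```text
t 20.92 pos [ 0.6486 -0.0282  0.0894] yaw -0.07 tilt deg along toolz,toolx [ 0.48 -0.15] open 0.0515 F [-0.5 -1.1 -1. ]
0 tx,ty,tz,twist [0.19 2.84 0.22] -0.1
```

Call:
play_rows([
  {"claw": -1,"tx": 0.1,"ty": 0.5,"tz": 0.1,"twist": 0},
  {"claw": -1,"tx": 0.1,"ty": 0.5,"tz": 0.1,"twist": 0},
  {"claw": -1,"tx": 0,"ty": 0.5,"tz": 0,"twist": 0},
  {"claw": -1,"tx": 0,"ty": 0.4,"tz": 0,"twist": 0},
  {"claw": -1,"tx": 0,"ty": 0.3,"tz": 0,"twist": 0},
])

```text
time: 21.33
position: [0.6515, -0.0304, 0.0653]
tool_rot: [-1.2, 1.204, -1.213]
ft_force: [0.1, 0.7, -2.4]
opening: 0.0518
```

Call:
play_rows([
  {"claw": -1,"tx": 0,"ty": 0.2,"tz": 0,"twist": 0},
  {"claw": -1,"tx": 0,"ty": 0.2,"tz": 0,"twist": 0},
])

```text
time: 21.5
position: [0.6514, -0.0304, 0.0606]
tool_rot: [-1.2, 1.205, -1.212]
ft_force: [1.5, -0.1, -2.1]
opening: 0.0516
```

Call:
play_rows([
  {"claw": -1,"tx": 0,"ty": 0.2,"tz": 0,"twist": 0},
])

```text
time: 21.58
position: [0.6515, -0.0305, 0.0599]
tool_rot: [-1.2, 1.204, -1.213]
ft_force: [-4.7, 0.4, 16.8]
opening: 0.0516
```

Call:
play_rows([
  {"claw": -1,"tx": 0,"ty": 0.2,"tz": 0,"twist": 0},
])

```text
time: 21.67
position: [0.6515, -0.0305, 0.0599]
tool_rot: [-1.2, 1.204, -1.213]
ft_force: [-4.0, -0.4, 12.6]
opening: 0.0522
```

Seated at z = 0.060, as expected. I release, retreat and go to the strainer.

Call:
play_rows([
  {"claw": 0.7,"tx": 0,"ty": 0,"tz": 0,"twist": 0},
  {"claw": 0.9,"tx": 0,"ty": 0,"tz": 0,"twist": 0},
  {"claw": 1,"tx": 0,"ty": 0,"tz": 0,"twist": 0},
  {"claw": 1,"tx": 0,"ty": 0,"tz": 0,"twist": 0},
  {"claw": 1,"tx": 0,"ty": 0,"tz": 0,"twist": 0},
  {"claw": 1,"tx": 0,"ty": 0,"tz": 0,"twist": 0},
])

```text
time: 22.17
position: [0.6533, -0.0305, 0.0625]
tool_rot: [-1.196, 1.2, -1.216]
ft_force: [-0.1, -0.3, 0.9]
opening: 0.089
```

Call:
play_rows([
  {"claw": 1,"tx": 0,"ty": -0.8,"tz": 0,"twist": 0},
  {"claw": 1,"tx": 0,"ty": -1,"tz": 0,"twist": 0},
  {"claw": 1,"tx": 0,"ty": -1.7,"tz": 0,"twist": 0},
  {"claw": 1,"tx": 0,"ty": -1.8,"tz": 0,"twist": 0},
  {"claw": 1,"tx": 0,"ty": -1.8,"tz": 0,"twist": 0},
  {"claw": 1,"tx": 0,"ty": -1.8,"tz": 0,"twist": 0},
  {"claw": 1,"tx": 0,"ty": -1.8,"tz": 0,"twist": 0},
  {"claw": 1,"tx": 0,"ty": -1.8,"tz": 0,"twist": 0},
])

```text
time: 22.83
position: [0.6492, -0.0307, 0.1931]
tool_rot: [-1.201, 1.206, -1.212]
ft_force: [-0.1, 0.2, -0.0]
opening: 0.0911
```

```bash
python3 -c "
from h import *
plan([.440,-.026,.20],-4,10)"
```

```text
t 22.83 pos [ 0.6492 -0.0307  0.1931] yaw -0.07 tilt deg along toolz,toolx [ 0.42 -0.15] open 0.0911 F [-0.1  0.2 -0. ]
0 tx,ty,tz,twist [-0.04 -0.08 -2.09] 0.4
1 tx,ty,tz,twist [-0.03 -0.08 -2.09] 0.4
2 tx,ty,tz,twist [-0.02 -0.08 -2.09] 0.4
3 tx,ty,tz,twist [-0.   -0.08 -2.09] 0.4
4 tx,ty,tz,twist [ 0.01 -0.08 -2.09] 0.4
5 tx,ty,tz,twist [ 0.03 -0.08 -2.09] 0.4
6 tx,ty,tz,twist [ 0.04 -0.08 -2.09] 0.4
7 tx,ty,tz,twist [ 0.06 -0.08 -2.09] 0.4
8 tx,ty,tz,twist [ 0.07 -0.08 -2.09] 0.4
9 tx,ty,tz,twist [ 0.08 -0.08 -2.09] 0.4
```

Call:
play_rows([
  {"claw": 1,"tx": 0,"ty": -0.2,"tz": -1.5,"twist": 0.5},
  {"claw": 1,"tx": 0,"ty": -0.2,"tz": -2.1,"twist": 0.5},
  {"claw": 1,"tx": 0,"ty": -0.1,"tz": -2.1,"twist": 0.5},
  {"claw": 1,"tx": 0,"ty": -0.1,"tz": -2.1,"twist": 0.5},
  {"claw": 1,"tx": 0,"ty": -0.1,"tz": -2.1,"twist": 0.5},
  {"claw": 1,"tx": 0,"ty": -0.1,"tz": -2.1,"twist": 0.5},
  {"claw": 1,"tx": 0,"ty": -0.1,"tz": -2.1,"twist": 0.4},
  {"claw": 1,"tx": 0.1,"ty": 0,"tz": -2.1,"twist": 0},
])

```text
time: 23.5
position: [0.4884, -0.0264, 0.2132]
tool_rot: [-1.152, 1.232, -1.27]
ft_force: [-0.6, 0.1, -0.0]
opening: 0.091
```

Call:
play_rows([
  {"claw": 1,"tx": 0.1,"ty": 0,"tz": -2.0,"twist": 0},
  {"claw": 1,"tx": 0,"ty": 0,"tz": -1.2,"twist": 0},
  {"claw": 1,"tx": 0,"ty": 0,"tz": -0.6,"twist": 0},
  {"claw": 1,"tx": 0,"ty": 0,"tz": 0,"twist": 0},
  {"claw": 1,"tx": 0,"ty": 0,"tz": 0,"twist": 0},
])

```text
time: 23.92
position: [0.445, -0.0248, 0.2168]
tool_rot: [-1.149, 1.227, -1.273]
ft_force: [0.6, -0.1, 0.0]
opening: 0.0911
```

```bash
python3 chk.py strainer_c .056 w9 .440 -.026 .12 -4
python3 - <<'E'
from h import *
s=robot.get_state()
print('proj of my estimate', proj('wrist',[[.440,-.026,.056],[.440,-.026,.103]],s))
E
```

```text
strainer_c 0.84 [309.824 182.88 ] [ 0.4386 -0.0228  0.056 ]
t 24.02 pos [ 0.4455 -0.0248  0.2165] yaw -3.64 tilt deg along toolz,toolx [ 2.2  -0.16] open 0.0911 F [-0.9 -0.3 -0.4]
0 tx,ty,tz,twist [ 0.06  3.21 -0.3 ] 0.1
1 tx,ty,tz,twist [ 0.06  3.21 -0.3 ] 0.1
2 tx,ty,tz,twist [ 0.06  3.21 -0.3 ] 0.1
proj of my estimate [[311.03233183 185.71926262]
 [311.11719542 198.02916224]]
```

View pics/w9.png

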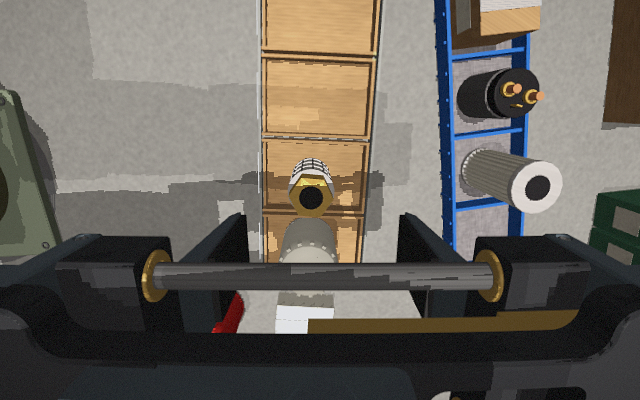

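Solenoid (505,92) and element (520,180) stand upright in their compartments. The strainer's hex at (311,197) matches (0.440, -0.026). I take out the 2.2° tilt with a fast rise, then descend slowly.

Call:
play_rows([
  {"claw": 1,"tx": 0,"ty": -3.8,"tz": 0,"twist": 0},
  {"claw": 1,"tx": 0,"ty": -3.8,"tz": 0,"twist": 0},
  {"claw": 1,"tx": 0,"ty": -3.5,"tz": 0,"twist": 0},
  {"claw": 1,"tx": 0,"ty": 0.3,"tz": 0,"twist": 0},
  {"claw": 1,"tx": 0,"ty": 0.6,"tz": 0,"twist": 0},
  {"claw": 1,"tx": 0,"ty": 0.8,"tz": 0,"twist": 0},
  {"claw": 1,"tx": 0,"ty": 0.8,"tz": 0,"twist": 0},
  {"claw": 1,"tx": 0,"ty": 0.8,"tz": 0,"twist": 0},
])

```text
time: 24.68
position: [0.4472, -0.0251, 0.2949]
tool_rot: [-1.151, 1.23, -1.271]
ft_force: [-0.0, -0.8, -1.3]
opening: 0.0911
```

```bash
python3 -c "
from h import *
plan([.440,-.026,.058],-4,8)"
```

```text
t 24.68 pos [ 0.4472 -0.0251  0.2949] yaw -3.63 tilt deg along toolz,toolx [ 2.05 -0.16] open 0.0911 F [-0.  -0.8 -1.3]
0 tx,ty,tz,twist [ 0.03  2.96 -0.2 ] 0.0
1 tx,ty,tz,twist [ 0.03  2.96 -0.2 ] 0.0
2 tx,ty,tz,twist [ 0.03  2.96 -0.2 ] 0.0
3 tx,ty,tz,twist [ 0.03  2.96 -0.2 ] 0.0
4 tx,ty,tz,twist [ 0.03  2.96 -0.2 ] 0.0
5 tx,ty,tz,twist [ 0.03  2.96 -0.2 ] 0.0
6 tx,ty,tz,twist [ 0.03  2.96 -0.2 ] 0.0
7 tx,ty,tz,twist [ 0.03  2.96 -0.2 ] 0.0
```

Call:
play_rows([
  {"claw": 1,"tx": 0,"ty": 0.9,"tz": -0.2,"twist": 0},
  {"claw": 1,"tx": 0,"ty": 0.9,"tz": -0.2,"twist": 0},
  {"claw": 1,"tx": 0,"ty": 0.9,"tz": -0.2,"twist": 0},
  {"claw": 1,"tx": 0,"ty": 0.9,"tz": -0.2,"twist": 0},
  {"claw": 1,"tx": 0,"ty": 0.9,"tz": -0.2,"twist": 0},
  {"claw": 1,"tx": 0,"ty": 0.9,"tz": -0.2,"twist": 0},
  {"claw": 1,"tx": 0,"ty": 0.9,"tz": -0.1,"twist": 0},
  {"claw": 1,"tx": 0,"ty": 0.9,"tz": -0.1,"twist": 0},
])

```text
time: 25.35
position: [0.4272, -0.0234, 0.2026]
tool_rot: [-1.17, 1.251, -1.257]
ft_force: [0.5, -0.4, -0.3]
opening: 0.0913
```

Call:
play_rows([
  {"claw": 1,"tx": 0,"ty": 0.8,"tz": -0.1,"twist": 0},
  {"claw": 1,"tx": 0,"ty": 0.8,"tz": -0.1,"twist": 0},
  {"claw": 1,"tx": 0,"ty": 0.8,"tz": 0,"twist": 0},
  {"claw": 1,"tx": 0,"ty": 0.8,"tz": 0,"twist": 0},
  {"claw": 1,"tx": 0,"ty": 0.8,"tz": 0,"twist": 0},
  {"claw": 1,"tx": 0,"ty": 0.8,"tz": 0,"twist": 0},
  {"claw": 1,"tx": 0,"ty": 0.7,"tz": 0,"twist": 0},
  {"claw": 1,"tx": 0,"ty": 0.6,"tz": 0,"twist": 0},
])

```text
time: 26.02
position: [0.4214, -0.0227, 0.1303]
tool_rot: [-1.178, 1.259, -1.252]
ft_force: [-1.0, 0.4, 0.3]
opening: 0.0911
```

```bash
python3 -c "
from h import *
plan([.440,-.026,.058],-4,10)"
```

```text
t 26.02 pos [ 0.4214 -0.0227  0.1303] yaw -3.62 tilt deg along toolz,toolx [-0.16 -0.21] open 0.0911 F [-1.   0.4  0.3]
0 tx,ty,tz,twist [0.02 0.72 0.19] 0.0
1 tx,ty,tz,twist [0.02 0.72 0.19] 0.0
2 tx,ty,tz,twist [0.02 0.72 0.19] 0.0
3 tx,ty,tz,twist [0.02 0.72 0.19] 0.0
4 tx,ty,tz,twist [0.02 0.72 0.19] 0.0
5 tx,ty,tz,twist [0.02 0.72 0.19] 0.0
6 tx,ty,tz,twist [0.02 0.72 0.19] 0.0
7 tx,ty,tz,twist [0.02 0.72 0.19] 0.0
8 tx,ty,tz,twist [0.02 0.72 0.19] 0.0
9 tx,ty,tz,twist [0.02 0.72 0.19] 0.0
```

Call:
play_rows([
  {"claw": 1,"tx": 0.1,"ty": 0,"tz": 0.5,"twist": 0},
  {"claw": 1,"tx": 0.1,"ty": 0,"tz": 0.5,"twist": 0},
  {"claw": 1,"tx": 0,"ty": 0,"tz": 0.5,"twist": 0},
  {"claw": 1,"tx": 0,"ty": 0.4,"tz": 0.2,"twist": 0},
  {"claw": 1,"tx": 0,"ty": 0.6,"tz": 0,"twist": 0},
  {"claw": 1,"tx": 0,"ty": 0.6,"tz": 0,"twist": 0},
  {"claw": 1,"tx": 0,"ty": 0.6,"tz": 0,"twist": 0},
  {"claw": 1,"tx": 0,"ty": 0.6,"tz": 0,"twist": 0},
])

```text
time: 26.68
position: [0.4424, -0.0262, 0.1005]
tool_rot: [-1.175, 1.256, -1.254]
ft_force: [0.8, 0.1, 0.3]
opening: 0.0911
```

```bash
python3 -c "
from h import *
plan([.440,-.026,.058],-4,8)"
```

```text
t 26.68 pos [ 0.4424 -0.0262  0.1005] yaw -3.63 tilt deg along toolz,toolx [ 0.1 -0.2] open 0.0911 F [0.8 0.1 0.3]
0 tx,ty,tz,twist [ 0.    0.53 -0.03] 0.0
1 tx,ty,tz,twist [ 0.    0.53 -0.03] 0.0
2 tx,ty,tz,twist [ 0.    0.53 -0.03] 0.0
3 tx,ty,tz,twist [ 0.    0.53 -0.03] 0.0
4 tx,ty,tz,twist [ 0.    0.53 -0.03] 0.0
5 tx,ty,tz,twist [ 0.    0.53 -0.03] 0.0
6 tx,ty,tz,twist [ 0.    0.53 -0.03] 0.0
7 tx,ty,tz,twist [ 0.    0.53 -0.03] 0.0
```

Call:
play_rows([
  {"claw": 1,"tx": 0,"ty": 0.5,"tz": -0.1,"twist": 0},
  {"claw": 1,"tx": 0,"ty": 0.5,"tz": 0,"twist": 0},
  {"claw": 1,"tx": 0,"ty": 0.5,"tz": 0,"twist": 0},
  {"claw": 1,"tx": 0,"ty": 0.5,"tz": 0,"twist": 0},
  {"claw": 1,"tx": 0,"ty": 0.5,"tz": 0,"twist": 0},
  {"claw": 1,"tx": 0,"ty": 0.5,"tz": 0,"twist": 0},
  {"claw": 1,"tx": 0,"ty": 0.5,"tz": 0,"twist": 0},
  {"claw": 1,"tx": 0,"ty": 0.3,"tz": 0,"twist": 0},
])

```text
time: 27.35
position: [0.4396, -0.0258, 0.0571]
tool_rot: [-1.177, 1.258, -1.252]
ft_force: [0.0, 0.6, 0.5]
opening: 0.0913
```

Call:
play_rows([
  {"claw": -1,"tx": 0,"ty": 0,"tz": 0,"twist": 0},
  {"claw": -1,"tx": 0,"ty": 0,"tz": 0,"twist": 0},
  {"claw": -1,"tx": 0,"ty": 0,"tz": 0,"twist": 0},
  {"claw": -1,"tx": 0,"ty": 0,"tz": 0,"twist": 0},
  {"claw": -1,"tx": 0,"ty": 0,"tz": 0,"twist": 0},
  {"claw": -1,"tx": 0,"ty": 0,"tz": 0,"twist": 0},
  {"claw": -1,"tx": 0,"ty": 0,"tz": 0,"twist": 0},
  {"claw": -1,"tx": 0,"ty": 0,"tz": 0,"twist": 0},
], grip_force=25)

```text
time: 28.02
position: [0.4397, -0.0258, 0.0571]
tool_rot: [-1.177, 1.258, -1.252]
ft_force: [0.6, -0.5, -0.6]
opening: 0.0455
```

Call:
play_rows([
  {"claw": -1,"tx": 0,"ty": -0.8,"tz": 0,"twist": 0},
  {"claw": -1,"tx": 0,"ty": -1.2,"tz": 0,"twist": 0},
  {"claw": -1,"tx": 0,"ty": -1.8,"tz": 0,"twist": 0},
  {"claw": -1,"tx": 0,"ty": -1.8,"tz": 0,"twist": 0},
  {"claw": -1,"tx": 0,"ty": -1.8,"tz": 0,"twist": 0},
  {"claw": -1,"tx": 0,"ty": -1.8,"tz": 0,"twist": 0},
  {"claw": -1,"tx": 0,"ty": -1.8,"tz": 0,"twist": 0},
  {"claw": -1,"tx": 0,"ty": -1.0,"tz": 0,"twist": 0},
])

```text
time: 28.68
position: [0.4355, -0.0259, 0.1812]
tool_rot: [-1.185, 1.267, -1.246]
ft_force: [0.0, -0.9, -3.0]
opening: 0.0455
```

```bash
python3 -c "
from h import *
plan([.657,-.117,.21],1,14)"
```

```text
t 28.68 pos [ 0.4355 -0.0259  0.1812] yaw -3.62 tilt deg along toolz,toolx [-0.76 -0.22] open 0.0455 F [ 0.  -0.9 -3. ]
0 tx,ty,tz,twist [ 0.55 -0.23  1.62] -0.3
1 tx,ty,tz,twist [ 0.56 -0.23  1.61] -0.3
2 tx,ty,tz,twist [ 0.57 -0.23  1.61] -0.3
3 tx,ty,tz,twist [ 0.58 -0.23  1.61] -0.3
4 tx,ty,tz,twist [ 0.59 -0.23  1.6 ] -0.3
5 tx,ty,tz,twist [ 0.59 -0.23  1.6 ] -0.3
6 tx,ty,tz,twist [ 0.6  -0.23  1.6 ] -0.3
7 tx,ty,tz,twist [ 0.61 -0.23  1.59] -0.3
8 tx,ty,tz,twist [ 0.62 -0.23  1.59] -0.3
9 tx,ty,tz,twist [ 0.63 -0.23  1.59] -0.3
10 tx,ty,tz,twist [ 0.64 -0.23  1.58] -0.3
11 tx,ty,tz,twist [ 0.65 -0.23  1.58] -0.3
12 tx,ty,tz,twist [ 0.66 -0.23  1.58] -0.3
13 tx,ty,tz,twist [ 0.67 -0.23  1.57] -0.3
```

Call:
play_rows([
  {"claw": -1,"tx": 0.5,"ty": -0.2,"tz": 1.2,"twist": -0.3},
  {"claw": -1,"tx": 0.6,"ty": -0.2,"tz": 1.6,"twist": -0.3},
  {"claw": -1,"tx": 0.6,"ty": -0.2,"tz": 1.6,"twist": -0.3},
  {"claw": -1,"tx": 0.6,"ty": -0.2,"tz": 1.6,"twist": -0.3},
  {"claw": -1,"tx": 0.6,"ty": -0.2,"tz": 1.6,"twist": -0.3},
  {"claw": -1,"tx": 0.6,"ty": -0.2,"tz": 1.6,"twist": -0.3},
  {"claw": -1,"tx": 0.6,"ty": -0.2,"tz": 1.6,"twist": -0.3},
  {"claw": -1,"tx": 0.6,"ty": -0.2,"tz": 1.6,"twist": -0.3},
])

```text
time: 29.35
position: [0.557, -0.0789, 0.2022]
tool_rot: [-1.206, 1.234, -1.212]
ft_force: [0.7, 0.9, -2.3]
opening: 0.0454
```

Call:
play_rows([
  {"claw": -1,"tx": 0.6,"ty": 0,"tz": 1.6,"twist": -0.3},
  {"claw": -1,"tx": 0.6,"ty": 0,"tz": 1.6,"twist": -0.3},
  {"claw": -1,"tx": 0.6,"ty": 0,"tz": 1.5,"twist": -0.3},
  {"claw": -1,"tx": 0.6,"ty": 0,"tz": 1.4,"twist": -0.3},
  {"claw": -1,"tx": 0.5,"ty": 0,"tz": 1.2,"twist": -0.3},
  {"claw": -1,"tx": 0.3,"ty": 0,"tz": 0.7,"twist": 0},
  {"claw": -1,"tx": 0,"ty": 0,"tz": 0,"twist": 0},
  {"claw": -1,"tx": 0,"ty": 0,"tz": 0,"twist": 0},
])

```text
time: 30.02
position: [0.6404, -0.114, 0.2003]
tool_rot: [-1.221, 1.219, -1.19]
ft_force: [0.2, -0.1, -2.5]
opening: 0.0458
```

```bash
python3 -c "
from h import *
plan([.657,-.117,.20],0)"
```

```text
t 30.02 pos [ 0.6404 -0.114   0.2003] yaw 0.49 tilt deg along toolz,toolx [-0.99 -0.35] open 0.0458 F [ 0.2 -0.1 -2.5]
0 tx,ty,tz,twist [0.32 0.   1.66] 0.5
```

Call:
play_rows([
  {"claw": -1,"tx": 0.1,"ty": 0.8,"tz": 0.4,"twist": 0},
  {"claw": -1,"tx": 0.1,"ty": 0.9,"tz": 0.4,"twist": 0},
  {"claw": -1,"tx": 0.1,"ty": 0.9,"tz": 0.4,"twist": 0},
  {"claw": -1,"tx": 0,"ty": 0.9,"tz": 0.3,"twist": 0},
  {"claw": -1,"tx": 0,"ty": 0.9,"tz": 0.1,"twist": 0},
  {"claw": -1,"tx": 0,"ty": 0.9,"tz": 0,"twist": 0},
  {"claw": -1,"tx": 0,"ty": 0.8,"tz": 0,"twist": 0},
  {"claw": -1,"tx": 0,"ty": 0.7,"tz": 0,"twist": 0},
])

```text
time: 30.68
position: [0.6536, -0.115, 0.1257]
tool_rot: [-1.223, 1.22, -1.188]
ft_force: [0.5, -0.2, -2.2]
opening: 0.0459
```

Call:
play_rows([
  {"claw": -1,"tx": 0,"ty": 0.6,"tz": 0,"twist": 0},
  {"claw": -1,"tx": 0,"ty": 0.6,"tz": 0,"twist": 0},
  {"claw": -1,"tx": 0,"ty": 0.6,"tz": 0,"twist": 0},
  {"claw": -1,"tx": 0,"ty": 0.6,"tz": 0,"twist": 0},
  {"claw": -1,"tx": 0,"ty": 0.5,"tz": 0,"twist": 0},
  {"claw": -1,"tx": 0,"ty": 0.5,"tz": 0,"twist": 0},
  {"claw": -1,"tx": 0,"ty": 0.4,"tz": 0,"twist": 0},
])

```text
time: 31.27
position: [0.6521, -0.1146, 0.0828]
tool_rot: [-1.224, 1.221, -1.187]
ft_force: [-0.5, 0.5, -2.1]
opening: 0.0456
```

```bash
python3 -c "
from h import *
plan([.657,-.117,.053],0)"
```

```text
t 31.27 pos [ 0.6521 -0.1146  0.0828] yaw 0.53 tilt deg along toolz,toolx [-1.21 -0.42] open 0.0456 F [-0.5  0.5 -2.1]
0 tx,ty,tz,twist [0.26 2.97 0.55] 0.5
```

Call:
play_rows([
  {"claw": -1,"tx": 0.1,"ty": 0.5,"tz": 0.2,"twist": 0},
  {"claw": -1,"tx": 0.1,"ty": 0.5,"tz": 0.2,"twist": 0},
  {"claw": -1,"tx": 0,"ty": 0.5,"tz": 0.1,"twist": 0},
  {"claw": -1,"tx": 0,"ty": 0.5,"tz": 0,"twist": 0},
  {"claw": -1,"tx": 0,"ty": 0.3,"tz": 0,"twist": 0},
])

```text
time: 31.68
position: [0.6577, -0.1168, 0.0576]
tool_rot: [-1.223, 1.22, -1.188]
ft_force: [-0.3, 0.1, -2.6]
opening: 0.0457
```

Call:
play_rows([
  {"claw": -1,"tx": 0,"ty": 0.2,"tz": 0,"twist": 0},
  {"claw": -1,"tx": 0,"ty": 0.2,"tz": 0,"twist": 0},
])

```text
time: 31.85
position: [0.6575, -0.1168, 0.0526]
tool_rot: [-1.223, 1.221, -1.187]
ft_force: [0.3, 0.4, -3.1]
opening: 0.0455
```

Call:
play_rows([
  {"claw": -1,"tx": 0,"ty": 0.2,"tz": 0,"twist": 0},
])

```text
time: 31.93
position: [0.6575, -0.1167, 0.0523]
tool_rot: [-1.223, 1.221, -1.188]
ft_force: [-6.2, 2.1, 16.8]
opening: 0.0453
```

Call:
play_rows([
  {"claw": -1,"tx": 0,"ty": 0.2,"tz": 0,"twist": 0},
])

```text
time: 32.02
position: [0.6575, -0.1168, 0.0523]
tool_rot: [-1.223, 1.22, -1.188]
ft_force: [-3.7, 1.4, 7.5]
opening: 0.0456
```

Seated at 0.052, as predicted. I release and go to the oil filter.

Call:
play_rows([
  {"claw": 0.7,"tx": 0,"ty": 0,"tz": 0,"twist": 0},
  {"claw": 0.9,"tx": 0,"ty": 0,"tz": 0,"twist": 0},
  {"claw": 1,"tx": 0,"ty": 0,"tz": 0,"twist": 0},
  {"claw": 1,"tx": 0,"ty": 0,"tz": 0,"twist": 0},
  {"claw": 1,"tx": 0,"ty": 0,"tz": 0,"twist": 0},
  {"claw": 1,"tx": 0,"ty": 0,"tz": 0,"twist": 0},
])

```text
time: 32.52
position: [0.6596, -0.1171, 0.0556]
tool_rot: [-1.219, 1.214, -1.192]
ft_force: [-0.0, -1.0, 0.3]
opening: 0.0828
```

Call:
play_rows([
  {"claw": 1,"tx": 0,"ty": -0.8,"tz": 0,"twist": 0},
  {"claw": 1,"tx": 0,"ty": -1,"tz": 0,"twist": 0},
  {"claw": 1,"tx": 0,"ty": -1.7,"tz": 0,"twist": 0},
  {"claw": 1,"tx": 0,"ty": -1.8,"tz": 0,"twist": 0},
  {"claw": 1,"tx": 0,"ty": -1.8,"tz": 0,"twist": 0},
  {"claw": 1,"tx": 0,"ty": -1.8,"tz": 0,"twist": 0},
  {"claw": 1,"tx": 0,"ty": -1.8,"tz": 0,"twist": 0},
  {"claw": 1,"tx": 0,"ty": -1.8,"tz": 0,"twist": 0},
])

```text
time: 33.18
position: [0.6594, -0.1174, 0.1863]
tool_rot: [-1.223, 1.221, -1.188]
ft_force: [0.4, -0.1, -0.6]
opening: 0.0912
```

```bash
python3 -c "
from h import *
plan([.429,-.106,.20],-4,15)"
```

```text
t 33.18 pos [ 0.6594 -0.1174  0.1863] yaw 0.54 tilt deg along toolz,toolx [-1.16 -0.41] open 0.0912 F [ 0.4 -0.1 -0.6]
0 tx,ty,tz,twist [-0.09 -0.06 -1.54] 0.3
1 tx,ty,tz,twist [-0.08 -0.06 -1.54] 0.3
2 tx,ty,tz,twist [-0.07 -0.06 -1.54] 0.3
3 tx,ty,tz,twist [-0.07 -0.06 -1.54] 0.3
4 tx,ty,tz,twist [-0.06 -0.06 -1.54] 0.3
5 tx,ty,tz,twist [-0.05 -0.06 -1.54] 0.3
6 tx,ty,tz,twist [-0.04 -0.06 -1.54] 0.3
7 tx,ty,tz,twist [-0.03 -0.06 -1.54] 0.3
8 tx,ty,tz,twist [-0.03 -0.06 -1.54] 0.3
9 tx,ty,tz,twist [-0.02 -0.06 -1.54] 0.3
10 tx,ty,tz,twist [-0.01 -0.06 -1.54] 0.3
11 tx,ty,tz,twist [-0.   -0.06 -1.54] 0.3
12 tx,ty,tz,twist [ 0.01 -0.06 -1.54] 0.3
13 tx,ty,tz,twist [ 0.01 -0.06 -1.54] 0.3
14 tx,ty,tz,twist [ 0.02 -0.06 -1.54] 0.3
```

Call:
play_rows([
  {"claw": 1,"tx": -0.1,"ty": -0.1,"tz": -1.3,"twist": 0.4},
  {"claw": 1,"tx": -0.1,"ty": -0.1,"tz": -1.8,"twist": 0.4},
  {"claw": 1,"tx": -0.1,"ty": -0.1,"tz": -1.8,"twist": 0.4},
  {"claw": 1,"tx": -0.1,"ty": -0.1,"tz": -1.8,"twist": 0.4},
  {"claw": 1,"tx": 0,"ty": -0.1,"tz": -1.8,"twist": 0.4},
  {"claw": 1,"tx": 0,"ty": -0.1,"tz": -1.8,"twist": 0.4},
  {"claw": 1,"tx": 0,"ty": -0.1,"tz": -1.8,"twist": 0.4},
  {"claw": 1,"tx": 0,"ty": -0.1,"tz": -1.8,"twist": 0.4},
])

```text
time: 33.85
position: [0.5223, -0.1117, 0.2101]
tool_rot: [-1.181, 1.242, -1.245]
ft_force: [-0.2, 0.3, -0.4]
opening: 0.091
```

Call:
play_rows([
  {"claw": 1,"tx": 0,"ty": 0,"tz": -1.8,"twist": 0.3},
  {"claw": 1,"tx": 0,"ty": 0,"tz": -1.8,"twist": 0.3},
  {"claw": 1,"tx": 0,"ty": 0,"tz": -1.6,"twist": 0},
  {"claw": 1,"tx": 0,"ty": 0,"tz": -1.2,"twist": 0},
  {"claw": 1,"tx": 0,"ty": 0,"tz": -0.8,"twist": 0},
  {"claw": 1,"tx": 0,"ty": 0,"tz": 0,"twist": 0},
  {"claw": 1,"tx": 0,"ty": 0,"tz": 0,"twist": 0},
])

```text
time: 34.43
position: [0.4445, -0.1074, 0.2165]
tool_rot: [-1.171, 1.244, -1.259]
ft_force: [-0.2, 0.5, 0.7]
opening: 0.0913
```

```bash
python3 chk.py oil_filter_c .053 w10 .429 -.106 .12 -4
python3 - <<'E'
from h import *
s=robot.get_state()
print('proj of my estimate', proj('wrist',[[.429,-.106,.053],[.429,-.106,.095]],s))
E
```

```text
t 34.53 pos [ 0.4449 -0.1075  0.2162] yaw -3.43 tilt deg along toolz,toolx [ 0.72 -0.03] open 0.0914 F [-0.5  0.1  0.4]
0 tx,ty,tz,twist [-0.02  3.2  -0.57] 0.2
1 tx,ty,tz,twist [-0.01  3.2  -0.57] 0.2
2 tx,ty,tz,twist [-0.01  3.2  -0.57] 0.2
proj of my estimate [[305.06141361 182.89226049]
 [303.13016376 193.32824046]]
```

View pics/w10.png

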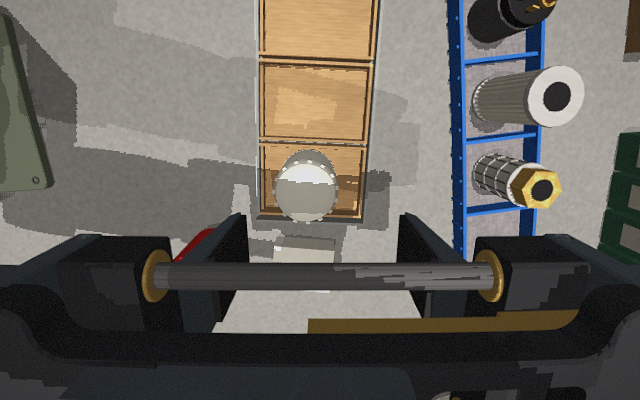

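The white filter's top centre is at (306,192), giving about (0.431, -0.106). The three placed parts stand upright at (505,15), (530,95) and (515,180).

Call:
play_rows([
  {"claw": 1,"tx": 0,"ty": 0.7,"tz": -0.3,"twist": 0},
  {"claw": 1,"tx": 0,"ty": 0.8,"tz": -0.3,"twist": 0},
  {"claw": 1,"tx": 0,"ty": 0.8,"tz": -0.3,"twist": 0},
  {"claw": 1,"tx": 0,"ty": 0.8,"tz": -0.3,"twist": 0},
  {"claw": 1,"tx": 0,"ty": 0.8,"tz": -0.2,"twist": 0},
  {"claw": 1,"tx": 0,"ty": 0.8,"tz": 0,"twist": 0},
  {"claw": 1,"tx": 0,"ty": 0.8,"tz": 0,"twist": 0},
  {"claw": 1,"tx": 0,"ty": 0.8,"tz": 0,"twist": 0},
])

```text
time: 35.2
position: [0.4323, -0.1067, 0.146]
tool_rot: [-1.172, 1.244, -1.258]
ft_force: [0.4, 0.5, 0.2]
opening: 0.0913
```

```bash
python3 -c "
from h import *
plan([.431,-.106,.059],-4,8)"
```

```text
t 35.2 pos [ 0.4323 -0.1067  0.146 ] yaw -3.4 tilt deg along toolz,toolx [ 0.68 -0.04] open 0.0913 F [0.4 0.5 0.2]
0 tx,ty,tz,twist [-0.01  1.09 -0.03] 0.1
1 tx,ty,tz,twist [-0.01  1.09 -0.03] 0.1
2 tx,ty,tz,twist [-0.01  1.09 -0.03] 0.1
3 tx,ty,tz,twist [-0.01  1.09 -0.03] 0.1
4 tx,ty,tz,twist [-0.01  1.09 -0.03] 0.1
5 tx,ty,tz,twist [-0.01  1.09 -0.03] 0.1
6 tx,ty,tz,twist [-0.01  1.09 -0.03] 0.1
7 tx,ty,tz,twist [-0.01  1.09 -0.03] 0.1
```

Call:
play_rows([
  {"claw": 1,"tx": 0,"ty": 0.6,"tz": -0.1,"twist": 0},
  {"claw": 1,"tx": 0,"ty": 0.6,"tz": 0,"twist": 0},
  {"claw": 1,"tx": 0,"ty": 0.6,"tz": 0,"twist": 0},
  {"claw": 1,"tx": 0,"ty": 0.6,"tz": 0,"twist": 0},
  {"claw": 1,"tx": 0,"ty": 0.6,"tz": 0,"twist": 0},
  {"claw": 1,"tx": 0,"ty": 0.6,"tz": 0,"twist": 0},
  {"claw": 1,"tx": 0,"ty": 0.6,"tz": 0,"twist": 0},
  {"claw": 1,"tx": 0,"ty": 0.6,"tz": 0,"twist": 0},
])

```text
time: 35.87
position: [0.4323, -0.1067, 0.0923]
tool_rot: [-1.172, 1.244, -1.258]
ft_force: [-0.6, 0.3, -0.3]
opening: 0.0911
```

Call:
play_rows([
  {"claw": 1,"tx": 0,"ty": 0.6,"tz": 0,"twist": 0},
  {"claw": 1,"tx": 0,"ty": 0.6,"tz": 0,"twist": 0},
  {"claw": 1,"tx": 0,"ty": 0.6,"tz": 0,"twist": 0},
  {"claw": 1,"tx": 0,"ty": 0.6,"tz": 0,"twist": 0},
  {"claw": 1,"tx": 0,"ty": 0.5,"tz": 0,"twist": 0},
  {"claw": 1,"tx": 0,"ty": 0.2,"tz": 0,"twist": 0},
  {"claw": 1,"tx": 0,"ty": 0,"tz": 0,"twist": 0},
])

```text
time: 36.45
position: [0.4321, -0.1065, 0.0565]
tool_rot: [-1.173, 1.246, -1.257]
ft_force: [-0.1, -0.1, 0.3]
opening: 0.0911
```

```bash
python3 -c "
from h import *
plan([.431,-.106,.059],-4,8)"
```

```text
t 36.45 pos [ 0.4321 -0.1065  0.0565] yaw -3.4 tilt deg along toolz,toolx [ 0.56 -0.07] open 0.0911 F [-0.1 -0.1  0.3]
0 tx,ty,tz,twist [-0.01 -0.03 -0.01] 0.1
1 tx,ty,tz,twist [-0.01 -0.03 -0.01] 0.1
2 tx,ty,tz,twist [-0.01 -0.03 -0.01] 0.1
3 tx,ty,tz,twist [-0.01 -0.03 -0.01] 0.1
4 tx,ty,tz,twist [-0.01 -0.03 -0.01] 0.1
5 tx,ty,tz,twist [-0.01 -0.03 -0.01] 0.1
6 tx,ty,tz,twist [-0.01 -0.03 -0.01] 0.1
7 tx,ty,tz,twist [-0.01 -0.03 -0.01] 0.1
```

Call:
play_rows([
  {"claw": -1,"tx": 0,"ty": 0,"tz": 0,"twist": 0},
  {"claw": -1,"tx": 0,"ty": 0,"tz": 0,"twist": 0},
  {"claw": -1,"tx": 0,"ty": 0,"tz": 0,"twist": 0},
  {"claw": -1,"tx": 0,"ty": 0,"tz": 0,"twist": 0},
  {"claw": -1,"tx": 0,"ty": 0,"tz": 0,"twist": 0},
  {"claw": -1,"tx": 0,"ty": 0,"tz": 0,"twist": 0},
  {"claw": -1,"tx": 0,"ty": 0,"tz": 0,"twist": 0},
], grip_force=25)

```text
time: 37.03
position: [0.4319, -0.1065, 0.057]
tool_rot: [-1.173, 1.246, -1.257]
ft_force: [-0.8, 0.3, -1.4]
opening: 0.0643
```

Call:
play_rows([
  {"claw": -1,"tx": 0,"ty": -0.8,"tz": 0,"twist": 0},
  {"claw": -1,"tx": 0,"ty": -1.2,"tz": 0,"twist": 0},
  {"claw": -1,"tx": 0,"ty": -1.8,"tz": 0,"twist": 0},
  {"claw": -1,"tx": 0,"ty": -1.8,"tz": 0,"twist": 0},
  {"claw": -1,"tx": 0,"ty": -1.8,"tz": 0,"twist": 0},
  {"claw": -1,"tx": 0,"ty": -1.8,"tz": 0,"twist": 0},
  {"claw": -1,"tx": 0,"ty": -1.8,"tz": 0,"twist": 0},
  {"claw": -1,"tx": 0,"ty": -1.0,"tz": 0,"twist": 0},
])

```text
time: 37.7
position: [0.4265, -0.1053, 0.1808]
tool_rot: [-1.179, 1.256, -1.249]
ft_force: [0.3, 0.2, -3.1]
opening: 0.0639
```

```bash
python3 -c "
from h import *
plan([.664,-.205,.21],1,14)"
```

```text
t 37.7 pos [ 0.4265 -0.1053  0.1808] yaw -3.4 tilt deg along toolz,toolx [-0.11 -0.22] open 0.0639 F [ 0.3  0.2 -3.1]
0 tx,ty,tz,twist [ 0.61 -0.21  1.73] -0.3
1 tx,ty,tz,twist [ 0.62 -0.21  1.73] -0.3
2 tx,ty,tz,twist [ 0.63 -0.21  1.73] -0.3
3 tx,ty,tz,twist [ 0.64 -0.21  1.72] -0.3
4 tx,ty,tz,twist [ 0.65 -0.21  1.72] -0.3
5 tx,ty,tz,twist [ 0.66 -0.21  1.72] -0.3
6 tx,ty,tz,twist [ 0.67 -0.21  1.71] -0.3
7 tx,ty,tz,twist [ 0.68 -0.21  1.71] -0.3
8 tx,ty,tz,twist [ 0.68 -0.21  1.71] -0.3
9 tx,ty,tz,twist [ 0.69 -0.21  1.7 ] -0.3
10 tx,ty,tz,twist [ 0.7  -0.21  1.7 ] -0.3
11 tx,ty,tz,twist [ 0.71 -0.21  1.69] -0.3
12 tx,ty,tz,twist [ 0.72 -0.21  1.69] -0.3
13 tx,ty,tz,twist [ 0.73 -0.21  1.69] -0.3
```

Call:
play_rows([
  {"claw": -1,"tx": 0.5,"ty": -0.2,"tz": 1.2,"twist": -0.3},
  {"claw": -1,"tx": 0.6,"ty": -0.2,"tz": 1.7,"twist": -0.3},
  {"claw": -1,"tx": 0.7,"ty": -0.2,"tz": 1.7,"twist": -0.3},
  {"claw": -1,"tx": 0.7,"ty": -0.2,"tz": 1.7,"twist": -0.3},
  {"claw": -1,"tx": 0.7,"ty": -0.2,"tz": 1.7,"twist": -0.3},
  {"claw": -1,"tx": 0.7,"ty": -0.2,"tz": 1.7,"twist": -0.3},
  {"claw": -1,"tx": 0.7,"ty": -0.2,"tz": 1.7,"twist": -0.3},
  {"claw": -1,"tx": 0.7,"ty": -0.2,"tz": 1.7,"twist": -0.3},
])

```text
time: 38.37
position: [0.5545, -0.1634, 0.2024]
tool_rot: [-1.201, 1.224, -1.215]
ft_force: [-0.4, -0.3, -3.4]
opening: 0.0638
```

Call:
play_rows([
  {"claw": -1,"tx": 0.7,"ty": 0,"tz": 1.7,"twist": -0.3},
  {"claw": -1,"tx": 0.7,"ty": 0,"tz": 1.7,"twist": -0.3},
  {"claw": -1,"tx": 0.7,"ty": 0,"tz": 1.6,"twist": -0.3},
  {"claw": -1,"tx": 0.6,"ty": 0,"tz": 1.4,"twist": -0.3},
  {"claw": -1,"tx": 0.6,"ty": 0,"tz": 1.2,"twist": -0.3},
  {"claw": -1,"tx": 0.4,"ty": 0,"tz": 0.8,"twist": 0},
  {"claw": -1,"tx": 0,"ty": 0,"tz": 0,"twist": 0},
  {"claw": -1,"tx": 0,"ty": 0,"tz": 0,"twist": 0},
])

```text
time: 39.03
position: [0.6425, -0.203, 0.1999]
tool_rot: [-1.216, 1.21, -1.191]
ft_force: [-0.5, 0.3, -3.0]
opening: 0.064
```

```bash
python3 -c "
from h import *
plan([.664,-.205,.20],0)"
```

```text
t 39.03 pos [ 0.6425 -0.203   0.1999] yaw 0.71 tilt deg along toolz,toolx [-0.49 -0.41] open 0.064 F [-0.5  0.3 -3. ]
0 tx,ty,tz,twist [ 0.23 -0.03  2.14] 0.7
```

Call:
play_rows([
  {"claw": -1,"tx": 0.1,"ty": 0.7,"tz": 0.4,"twist": 0},
  {"claw": -1,"tx": 0.1,"ty": 0.8,"tz": 0.4,"twist": 0},
  {"claw": -1,"tx": 0,"ty": 0.8,"tz": 0.4,"twist": 0},
  {"claw": -1,"tx": 0,"ty": 0.8,"tz": 0.4,"twist": 0},
  {"claw": -1,"tx": 0,"ty": 0.8,"tz": 0.3,"twist": 0},
  {"claw": -1,"tx": 0,"ty": 0.8,"tz": 0,"twist": 0},
  {"claw": -1,"tx": 0,"ty": 0.7,"tz": 0,"twist": 0},
  {"claw": -1,"tx": 0,"ty": 0.6,"tz": 0,"twist": 0},
])

```text
time: 39.7
position: [0.66, -0.2026, 0.1338]
tool_rot: [-1.218, 1.212, -1.188]
ft_force: [-0.0, -0.5, -4.3]
opening: 0.0641
```

Call:
play_rows([
  {"claw": -1,"tx": 0,"ty": 0.6,"tz": 0,"twist": 0},
  {"claw": -1,"tx": 0,"ty": 0.6,"tz": 0,"twist": 0},
  {"claw": -1,"tx": 0,"ty": 0.6,"tz": 0,"twist": 0},
  {"claw": -1,"tx": 0,"ty": 0.6,"tz": 0,"twist": 0},
  {"claw": -1,"tx": 0,"ty": 0.6,"tz": 0,"twist": 0},
  {"claw": -1,"tx": 0,"ty": 0.5,"tz": 0,"twist": 0},
  {"claw": -1,"tx": 0,"ty": 0.2,"tz": 0,"twist": 0},
])

```text
time: 40.28
position: [0.6585, -0.2021, 0.0916]
tool_rot: [-1.219, 1.214, -1.186]
ft_force: [-0.8, 1.2, -3.9]
opening: 0.0637
```

```bash
python3 -c "
from h import *
plan([.664,-.205,.053],0)"; python3 wfit.py w11 200 0 420 190
```

```text
t 40.28 pos [ 0.6585 -0.2021  0.0916] yaw 0.74 tilt deg along toolz,toolx [-0.78 -0.53] open 0.0637 F [-0.8  1.2 -3.9]
0 tx,ty,tz,twist [0.16 1.93 0.3 ] 0.4
1 tx,ty,tz,twist [0.16 1.93 0.3 ] 0.4
t 40.28 pos [ 0.6585 -0.2021  0.0916] yaw 0.74 tilt deg along toolz,toolx [-0.78 -0.53] open 0.0637 F [-0.8  1.2 -3.9]
carrier shift [-0.0003 -0.0003] 0.38907126972360484 0.3920388554534896
```

View pics/w11.png

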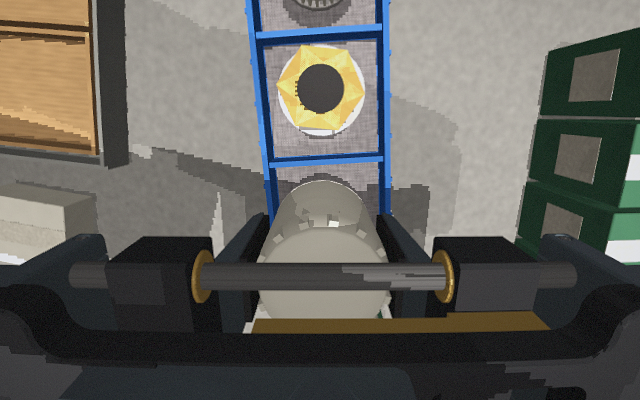

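The carrier fit agrees, and the filter is over the last compartment with its back edge at (322,180), below the divider at y≈160. I shift +5 mm in x and -3 mm in y while lowering.

Call:
play_rows([
  {"claw": -1,"tx": 0.2,"ty": 0.2,"tz": 0.3,"twist": 0},
  {"claw": -1,"tx": 0.1,"ty": 0.5,"tz": 0.2,"twist": 0},
  {"claw": -1,"tx": 0,"ty": 0.6,"tz": 0,"twist": 0},
  {"claw": -1,"tx": 0,"ty": 0.6,"tz": 0,"twist": 0},
  {"claw": -1,"tx": 0,"ty": 0.6,"tz": 0,"twist": 0},
  {"claw": -1,"tx": 0,"ty": 0.4,"tz": 0,"twist": 0},
  {"claw": -1,"tx": 0,"ty": 0.3,"tz": 0,"twist": 0},
])

```text
time: 40.92
position: [0.6649, -0.2056, 0.0577]
tool_rot: [-1.217, 1.211, -1.189]
ft_force: [0.1, 0.3, -4.2]
opening: 0.0636
```

Call:
play_rows([
  {"claw": -1,"tx": 0,"ty": 0.2,"tz": 0,"twist": 0},
  {"claw": -1,"tx": 0,"ty": 0.2,"tz": 0,"twist": 0},
])

```text
time: 41.08
position: [0.6643, -0.2054, 0.0524]
tool_rot: [-1.218, 1.213, -1.188]
ft_force: [-0.8, -0.4, 3.8]
opening: 0.0639
```

Call:
play_rows([
  {"claw": -1,"tx": 0,"ty": 0.2,"tz": 0,"twist": 0},
])

```text
time: 41.17
position: [0.6641, -0.2053, 0.0521]
tool_rot: [-1.218, 1.213, -1.188]
ft_force: [-5.9, 2.2, 16.7]
opening: 0.0639
```

Call:
play_rows([
  {"claw": -1,"tx": 0,"ty": 0.2,"tz": 0,"twist": 0},
])

```text
time: 41.25
position: [0.6641, -0.2053, 0.0521]
tool_rot: [-1.218, 1.212, -1.188]
ft_force: [-3.7, 1.2, 6.9]
opening: 0.063
```

Call:
play_rows([
  {"claw": 0.7,"tx": 0,"ty": 0,"tz": 0,"twist": 0},
  {"claw": 0.9,"tx": 0,"ty": 0,"tz": 0,"twist": 0},
  {"claw": 1,"tx": 0,"ty": 0,"tz": 0,"twist": 0},
  {"claw": 1,"tx": 0,"ty": 0,"tz": 0,"twist": 0},
  {"claw": 1,"tx": 0,"ty": 0,"tz": 0,"twist": 0},
  {"claw": 1,"tx": 0,"ty": 0,"tz": 0,"twist": 0},
])

```text
time: 41.75
position: [0.667, -0.2062, 0.0563]
tool_rot: [-1.213, 1.204, -1.194]
ft_force: [0.8, -0.1, 0.1]
opening: 0.0912
```

Call:
play_rows([
  {"claw": 1,"tx": 0,"ty": -0.8,"tz": 0,"twist": 0},
  {"claw": 1,"tx": 0,"ty": -1,"tz": 0,"twist": 0},
  {"claw": 1,"tx": 0,"ty": -1.7,"tz": 0,"twist": 0},
  {"claw": 1,"tx": 0,"ty": -1.8,"tz": 0,"twist": 0},
  {"claw": 1,"tx": 0,"ty": -1.8,"tz": 0,"twist": 0},
  {"claw": 1,"tx": 0,"ty": -1.8,"tz": 0,"twist": 0},
  {"claw": 1,"tx": 0,"ty": -1.8,"tz": 0,"twist": 0},
  {"claw": 1,"tx": 0,"ty": -1.8,"tz": 0,"twist": 0},
])

```text
time: 42.42
position: [0.6656, -0.2063, 0.1869]
tool_rot: [-1.217, 1.21, -1.189]
ft_force: [0.2, 0.2, -0.3]
opening: 0.0913
```

Call:
play_rows([
  {"claw": 1,"tx": 0,"ty": -1.5,"tz": -1.5,"twist": 0},
  {"claw": 1,"tx": 0,"ty": -1.5,"tz": -1.8,"twist": 0},
  {"claw": 1,"tx": 0,"ty": -1.5,"tz": -1.8,"twist": 0},
  {"claw": 1,"tx": 0,"ty": -1,"tz": -1.8,"twist": 0},
  {"claw": 1,"tx": 0,"ty": 0,"tz": -1,"twist": 0},
  {"claw": 1,"tx": 0,"ty": 0,"tz": 0,"twist": 0},
])

```text
time: 42.92
position: [0.5871, -0.2083, 0.2562]
tool_rot: [-1.209, 1.195, -1.201]
ft_force: [0.4, 0.1, 0.3]
opening: 0.0915
```

Run:
```python
from h import *
st()
_,a=snap('scene','s12'); _,b=snap('side','s12b')
cv2.imwrite('pics/fin.png',np.hstack([cv2.resize(a[150:350,240:480],(400,333)),cv2.resize(b[120:320,270:510],(400,333))]))
```

```text
t 42.92 pos [ 0.5871 -0.2083  0.2562] yaw 0.8 tilt deg along toolz,toolx [ 0.4  -0.09] open 0.0915 F [0.4 0.1 0.3]
```

View pics/fin.png

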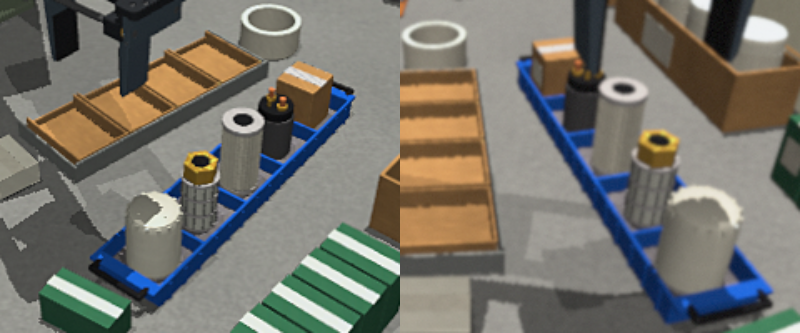

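Both views show all four parts upright, one to a compartment. From the carton end the order is solenoid, element, strainer, oil filter. The rack is empty and the gripper is clear.

```bash
python3 -c "
from bench import robot
print(robot.sign_off())"
```

```text
the job is handed in; nothing more can be done
None
```

All four parts are in the blue carrier, one to a compartment, in the rack's left-to-right order: solenoid, element, strainer, oil filter. I handed the job in at about 43 s of the 104 s allowed.

**Set-down:** Each part was lowered slowly until it touched the floor. The last three met it within 1 mm of the expected height, with at most about 17 N read at the wrist.

**Last checks:** The final scene and side pictures show all four upright and released, the rack trays empty, and the open gripper well clear. The red look-alike was not touched. The carrier position fitted again from the wrist camera agreed with the first estimate to within 1 mm.

**What went less well:**
- **Tilt:** Fast moves tilted the tool by up to about 4°, so I did the lowering slowly. At release the tilt was about 1° or less.
- **Solenoid:** While being gripped it was pushed about 2 cm inside its tray, because the arm had drifted. I then held it about 12 mm higher than planned, so it met the floor that much higher.

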